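# Empty the pickle basket and hang it back on its drip hook

## Robot

A 6-joint arm with a two-finger parallel gripper is mounted at the origin on a cart in front of the work surface, level with it; the furniture and walls round the work are solid. World frame = base frame: x ahead of the robot, y to its left, z up, the work surface at z = 0. Lengths are in mm, angles in degrees, forces in N, time in s.
With the tool pointing down it reaches from about 300 to 850 mm from the base axis. Payload 4.2 kg.
Tool frame: the origin (TCP) lies at the very end of the fingers, on their centre line; the grasp point (between the pads) lies 19 mm behind it; z points along the fingers, y is the line along which they close (so a half turn about z gives the same grasp; the last joint's range is limited). The gripper opens to 91 mm and grips with 3 to 60 N. Pads are 32 mm wide; open, the fingers measure 118 mm over their backs; the gripper's body (76 mm by 178 mm) begins 60 mm behind the grasp point.
Start: joints at [66.635, 18.312, 89.639, -0, 72.044, -1.146], TCP at [217.441, 532.318, 213.976] pointing down, gripper open.
Joint ranges: [-177.97, 177.97], [-48.28, 115.42], [12.27, 149.76], [-77.06, 257.06], [2.81, 150.46], [-146.56, 146.56]. Speed limits (degrees/s): [147.25, 147.25, 180, 180, 180, 180].

## Interface

Orientations are given as [roll, pitch, yaw] about the fixed x, y, z axes, in that order (R = Rz(yaw) Ry(pitch) Rx(roll)).
In Python, from workcell import env, grab_frame gives the robot as it stands. The module is installed in compiled form; this text tells all that it offers.
- The arm moves only by the tool move_arm, never from a script. Its argument "plan" is a list of rows, each an object of numbers: "tx", "ty", "tz": the shift along the tool's x, y, z in cm; "wx", "wy", "wz": the turn, a rotation vector about the tool's x, y, z in rad. In form: [{"tx": .., "ty": .., "tz": .., "wx": .., "wy": .., "wz": ..}, ...]. A call has 1 to 12 rows; each row shifts and turns the commanded pose from where the row before left it, along the tool's axes as they then stand; what a row does not reach is not made up. A row lasts 1/12 s, in which the tool goes at most 41.7 mm and 7.16 degrees, less where a joint would pass 70% of its speed; a pose out of reach is approached as far as the arm can. A call is refused whole if a number of a shift passes 4.17 or a number of a turn 0.125, either way. A call with a gripper value outside its range is refused whole. "gripper" is the finger opening in cm, from 0 to 9.12, set as the call begins (left out, the last holds). The fingers move at their own pace and stop on an object; "force" is the grip in N (left out, the last holds). Time passes only in rows, so rows that do not move let the fingers close. It gives the time, the measured TCP pose, the force, the opening and the grip force at its end, in the units of the state.
- env.state(): the state, without advancing time (a new reading comes with each control period).
- grab_frame(name): name is "scene" or "side" or "wrist"; returns a dict with "color" (400x640x3 uint8, red, green, blue), "vfov" (degrees; the focal length in pixels is half the picture's height over the tangent of half this angle, whatever the lens; pixels are square), "cx", "cy" (the principal point, pixels), "view" (4x4, takes a point from world to camera coordinates). Camera axes: x right, y up, looking along -z (the intrinsics and any distortion apply to the point x, -y, -z); pixel columns grow to the right and rows downward; lengths in mm; the calibration is good to about 2 mm. A picture is of the moment at which its call begins. There is no depth.
- env.job_done(): hands the job in; it is judged then, once.
The state is a dict: "time_s": time; "qpos": joint angles; "qvel": joint speeds; "effort": joint torques, N m; "ee_pos": TCP position; "ee_rot": TCP orientation; "force": force on the tool from outside, world axes, zero at the start; "torque": the same for the moment, N m; "gripper_width": finger opening in mm; "gripper_force": force on a finger pad.
Only numpy, scipy, OpenCV 4.12 (cv2) and the standard library are available. Lean on these libraries where they do the work, as an engineer would, in place of code of your own. Each camera call takes 0.05 s, during which the arm holds its last target. There are 200 camera calls.

## Task

The three silver beads in the copper pickle basket have drained. Lift the basket up and off the hook of the drip stand, carry it level to the empty steel bowl, tip it so that all three beads drop into the bowl, then bring it level again and hang it back on the hook by its eye. Do not shift the bowl or the pot under the hook, and leave the other things on the bench alone.

Things in the scene. Friction and masses are not known exactly. Their poses are not given: they have to be found in the camera images.
- drip_stand: grey laboratory stand, fixed: base 165 (x) x 130 (y) x 12 mm, upright rod 12 mm thick, 345 mm high at local x = 150 mm, flat steel bar 12 mm wide (local y) from the rod towards local -x, ending in an upturned hook above local x = 70 mm. Origin on the table under the middle of the base's front edge; local -x is the open side, towards which the basket comes off
- hook_seat (a point): on the hook of the drip stand, 322 mm over the table: where the middle of the basket's eye bar lies when it hangs (2.5 mm above the steel of the seat). Axes as the drip stand. In front of the seat (local -x) the hook's tip rises 14 mm above the steel of the seat, leaning outward to 16 mm in front of this point; behind it the bar steps up 12 mm
- basket: copper pickle basket, 250 mm tall, 130 g: flared perforated cup (80 mm across the rim, 40 mm across the foot, 28 mm high, side 32 degrees from its axis at the rim), yoke of two wires rising at local y = +-41 mm and meeting at z = 94 mm, flat wooden grip, eye on top. Origin: centre of the cup's underside; z up the handle; the cup is tipped out along local x, between the wires
- basket_grip (a point): middle of the basket's wooden grip, 134 mm above its origin. The grip is 12 mm thick along local y (grasp it across this), 16 mm wide along x, 82 mm long along z. The hook is 111 mm above this point
- basket_eye (a point): middle of the straight top bar of the basket's eye, 247.5 mm above its origin. The eye's window is 26 mm wide (local y) and 38 mm high, open along local x; wire 5 mm thick
- bead0: cast silver bead, a ball of 14 mm, 14 g, loose in the cup; origin at its centre
- bead1: a second such bead
- bead2: a third such bead
- steel_bowl: empty round spun-steel bowl, loose, 130 mm across the mouth, 42 mm high, 3 mm wall. Origin at the centre of its underside, on the table
- pickle_pot: white porcelain bowl, 90 mm across, 50 mm high, on the stand's base plate under the hanging basket (its rim 62 mm over the table, 13 mm below the basket). Origin at the centre of its underside
- matchbox: matchbox, 36 x 55 x 15 mm, bystander on the table
- findings_tin: flat closed red tin, 89 x 121 x 35 mm, bystander near the robot's edge of the table
- tweezers: steel tweezers, 155 x 17 x 10 mm, bystander on the table
Things that resemble listed ones, but are neither listed nor needed, are in the scene too. Leave any red look-alike of the basket alone.

How it is judged:
By the outcome, as a careful person would: the job done as asked, in the order asked, and still so for the second after the job is handed in, with the robot touching nothing.
It also fails if it takes over 70 s, if anything falls off the work surface, if the arm or the gripper's body presses on something with over 40 N, if the wrist force passes 120 N, or if a joint passes its speed limit or range.

## Working session

There is one attempt and no reset: what is moved stays moved. The work goes in short steps, Python scripts to look and compute and a tool call to move; the robot and the scene stay as the last step left them, time stands still between calls to the robot, and variables do not carry over. Pictures are saved under pics/ and viewed, at most 10 in all, crops included, and the job is handed in when it is done.

Besides the shell and the picture viewer there is one more tool, called after ">>>" as name(argument=value, ...), one argument or row to a line, values as JSON. move_arm: Moves the arm, as the interface text tells. Its arguments: {"type":"object","properties":{"plan":{"type":"array","items":{"type":"object","properties":{"tx":{"type":"number"},"ty":{"type":"number"},"tz":{"type":"number"},"wx":{"type":"number"},"wy":{"type":"number"},"wz":{"type":"number"}}}},"gripper":{"type":"number"},"force":{"type":"number"}},"required":["plan"]}

```bash
mkdir -p pics; ls; python3 - <<'E'
from workcell import env, grab_frame
import cv2
s=env.state(); print(s)
for n in ("scene","side","wrist"):
    f=grab_frame(n); cv2.imwrite(f"pics/{n}0.png",f["color"][:,:,::-1]); print(n,[k for k in f],f["vfov"],f["cx"],f["cy"],f["view"].round(3).tolist())
    for k in f:
        if k not in("color","vfov","cx","cy","view"): print(k,f[k])
E
```

```text
pics
{'time_s': 0.0, 'qpos': array([ 6.66346684e+01,  1.83519422e+01,  8.97068936e+01, -1.01127584e-03,
        7.20422359e+01, -1.14549250e+00]), 'qvel': array([ 0.08110564, -0.00806055, -0.03509878,  0.02902214,  0.03812968,
        0.07059026]), 'effort': array([ 1.76309612e-03, -4.12468529e+01, -2.31975228e+01,  7.28629204e-02,
        4.58164327e-02, -1.47228511e-04]), 'ee_pos': array([217.24466673, 531.84018334, 213.11394655]), 'ee_rot': array([-1.79898929e+02, -1.05928710e-03,  1.57780473e+02]), 'force': array([-0.5035049 ,  0.65608652, -0.38437897]), 'torque': array([ 0.03060382, -0.01275575,  0.0215852 ]), 'gripper_force': 0.0, 'gripper_width': 91.2897538628931}
scene ['color', 'vfov', 'cx', 'cy', 'view'] 47.81736003054006 317.41420473984977 206.14870514538268 [[-0.892, -0.451, -0.02, 487.118], [0.311, -0.645, 0.698, -318.869], [-0.328, 0.617, 0.715, -912.775], [0.0, 0.0, 0.0, 1.0]]
side ['color', 'vfov', 'cx', 'cy', 'view'] 42.29762606761237 318.7387897358722 200.8526190101696 [[-0.926, -0.376, 0.022, 517.184], [0.166, -0.357, 0.919, -260.677], [-0.338, 0.855, 0.393, -1253.009], [0.0, 0.0, 0.0, 1.0]]
wrist ['color', 'vfov', 'cx', 'cy', 'view'] 66.54036962979427 320.99250632946377 195.30355669469915 [[0.378, 0.926, -0.001, -574.563], [-0.899, 0.366, -0.242, 27.673], [-0.223, 0.092, 0.97, -390.895], [0.0, 0.0, 0.0, 1.0]]
```

View pics/scene0.png

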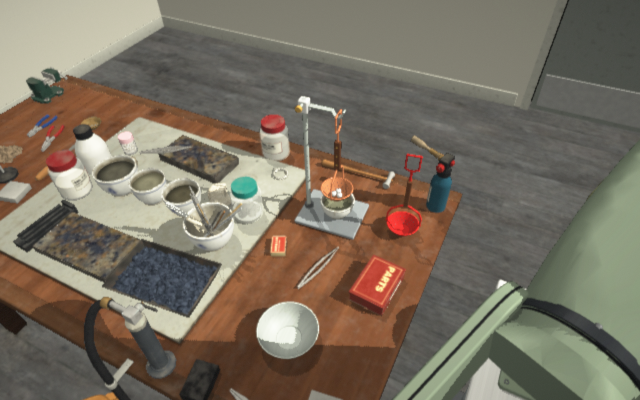

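View pics/side0.png

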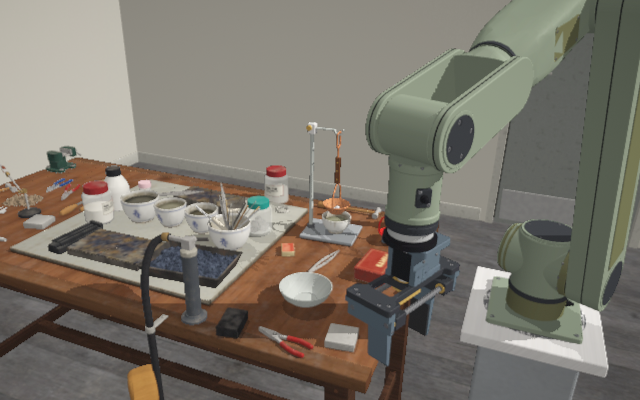

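Scene: the copper basket hangs at about (338,185), the bowl is at (288,330), and the red look-alike is at (405,215). Side: the basket is at (337,175) and the bowl at (306,291). Next, enlarged crops.

```bash
python3 - <<'E'
import cv2,numpy as np
a=cv2.imread("pics/scene0.png");b=cv2.imread("pics/side0.png")
c=lambda i,x,y,w,h,k:cv2.resize(i[y:y+h,x:x+w],None,fx=k,fy=k,interpolation=cv2.INTER_CUBIC)
L=c(a,290,90,100,150,4);R=c(b,295,110,100,150,4)
cv2.imwrite("pics/crop1.png",np.hstack([L,R]))
L=c(a,240,280,100,100,4);R=c(b,260,250,100,100,4)
cv2.imwrite("pics/crop2.png",np.hstack([L,R]))
E
```

```text
(no output)
```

View pics/crop1.png

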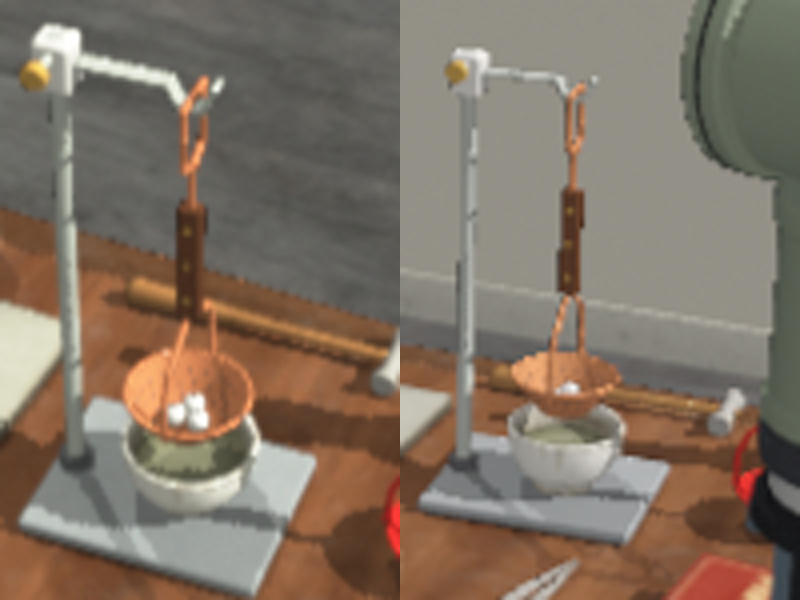

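View pics/crop2.png

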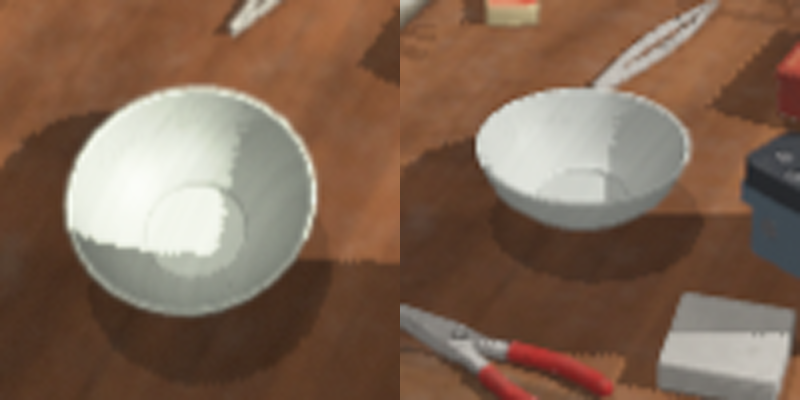

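Readings from the crops (4x pixels). In the scene crop the grip centre is (192,260), the rim centre (189,395), and the base corners A(318,456), B(255,583), C(20,522), D(97,399). In the side crop the grip is at (570,242), the rim at (566,375), and the corners at A(668,464), B(628,532), C(420,503), D(503,437). The bowl rim centre is (191.5,200) in scene and (583,147) in side.

```bash
cat > h.py <<'E'
import numpy as np
def proj(f,P,k=0):
    V=np.array(f["view"]);P=np.atleast_2d(P);c=P@V[:3,:3].T+V[:3,3]
    F=200/np.tan(np.radians(f["vfov"]/2)); x=c[:,0]/-c[:,2];y=-c[:,1]/-c[:,2]
    d=1+k*(x*x+y*y)
    return np.c_[f["cx"]+F*x*d,f["cy"]+F*y*d]
def tri(fs,pix):
    from scipy.optimize import least_squares
    g=lambda p:np.concatenate([(proj(f,p)[0]-q) for f,q in zip(fs,pix)])
    r=least_squares(g,[200,600,100],x_scale=100);return r.x,r.fun
E
python3 - <<'E'
from h import *; from workcell import grab_frame
from scipy.optimize import least_squares
import pickle
S=grab_frame("scene");D=grab_frame("side");pickle.dump((S,D),open("cams.pkl","wb"))
s=lambda u,v:np.array([290+u/4-.4,90+v/4-.4]);d=lambda u,v:np.array([295+(u-400)/4-.4,110+v/4-.4])
b=lambda u,v:np.array([240+u/4-.4,280+v/4-.4]);e=lambda u,v:np.array([260+(u-400)/4-.4,250+v/4-.4])
for n,p in dict(grip=(s(192,260),d(570,242)),gtop=(s(192,204),d(571,191)),gbot=(s(191,314),d(569,292)),rim=(s(189,395),d(566,375)),eye=(s(203,84),d(576,88)),bowl=(b(191.5,200),e(583,147)),
  A=(s(318,456),d(668,464)),B=(s(255,583),d(628,532)),C=(s(20,522),d(420,503)),Dc=(s(97,399),d(503,437)),rod=(s(75,462),d(464,462)),
  rodtop=(s(57,60),d(467,70))).items():
    x,r=tri((S,D),p);print(n,x.round(1),r.round(2))
loc=np.array([[0,-65,12],[0,65,12],[165,65,12],[165,-65,12],[150,0,12],[70,0,208.5],[70,0,102.5]])
ps=np.array([s(318,456),s(255,583),s(20,522),s(97,399),s(75,462),s(192,260),s(189,395)])
pd=np.array([d(668,464),d(628,532),d(420,503),d(503,437),d(464,462),d(570,242),d(566,375)])
def res(q,k=0):
    c,n=np.cos(q[2]),np.sin(q[2]);P=np.c_[q[0]+c*loc[:,0]-n*loc[:,1],q[1]+n*loc[:,0]+c*loc[:,1],loc[:,2]]
    return np.r_[(proj(S,P,q[3])-ps).ravel(),(proj(D,P,q[4])-pd).ravel()]
for kk in (0,1):
    r=least_squares(lambda q:res(np.r_[q[:3],q[3:]*kk]),[100,700,1.5,0,0],x_scale=[100,100,1,.1,.1])
    print(r.x.round(3),np.degrees(r.x[2]),r.fun.reshape(2,-1,2).round(1).tolist())
E
```

```text
grip [ 578.2 -179.   208. ] [ 0.17  0.04 -0.21 -0.05]
gtop [ 580.2 -182.5  246. ] [ 0.2   0.05 -0.25 -0.06]
gbot [ 575.9 -174.   170.8] [ 0.21  0.05 -0.26 -0.06]
rim [ 575.8 -173.3  104.2] [ 0.29  0.07 -0.35 -0.08]
eye [ 581.9 -195.5  319.3] [-0.32 -0.09  0.41  0.11]
bowl [515.3 195.1  42.5] [ 0.14  0.04 -0.17 -0.04]
A [ 513.1 -247.6    9.6] [ 0.11  0.02 -0.13 -0.02]
B [ 505.5 -124.8    9.7] [ 0.3   0.06 -0.35 -0.06]
C [ 666.  -106.8    8.4] [ 0.44  0.13 -0.5  -0.15]
Dc [ 659.6 -226.    17.4] [ 3.68  1.   -4.26 -1.11]
rod [ 652.5 -160.1   22.1] [ 0.4   0.11 -0.46 -0.12]
rodtop [ 656.6 -166.8  330.8] [-0. -0.  0.  0.]
[ 505.707 -180.62     6.339    0.       0.   ] 363.1786526243547 [[[1.2, 0.3], [0.1, 2.4], [0.0, -0.8], [0.8, -1.4], [1.6, -0.5], [0.8, 0.7], [0.9, -0.3]], [[0.9, -0.2], [-0.2, 0.8], [-0.8, -1.2], [-7.2, -1.6], [0.1, 1.0], [0.3, 0.1], [0.1, 0.0]]]
[ 5.05180e+02 -1.80838e+02  5.60000e-02 -1.21100e+00 -1.07700e+00] 3.2231343893104896 [[[0.5, 0.3], [-0.1, 2.0], [0.4, -0.8], [1.0, -1.4], [1.8, -0.5], [0.6, 1.7], [1.1, -0.2]], [[0.6, -0.5], [-0.4, 0.3], [-0.5, -1.4], [-7.1, -1.6], [0.3, 1.0], [0.4, 0.3], [0.3, 0.0]]]
```

```bash
cat >> h.py <<'E'
from scipy.spatial.transform import Rotation as Ro
def toolR(yaw,th):
    y,t=np.radians([yaw,th]);z=np.array([np.cos(y)*np.cos(t),np.sin(y)*np.cos(t),-np.sin(t)]);v=np.array([np.sin(y),-np.cos(y),0])
    return Ro.from_matrix(np.c_[np.cross(v,z),v,z])
def pose(s): return np.array(s["ee_pos"]),Ro.from_euler("xyz",s["ee_rot"],degrees=True)
def rows(p,R,p2,R2,n):
    w=(R.inv()*R2).as_rotvec()/n
    for i in range(n):
        t=R.inv().apply((p2-p)/n)/10; print(i,"t",t.round(2),"w",w.round(4)); R=R*Ro.from_rotvec(w)
E
python3 - <<'E'
from h import *; from workcell import env
import pickle
S,D=pickle.load(open("cams.pkl","rb"))
from scipy.optimize import least_squares
for n,uv,z in [("redcup",(405,220),25),("redeye",(413,158),245),("torch",(440,205),10),("torchtop",(446,160),150),("tin",(377,285),20)]:
    r=least_squares(lambda q:proj(S,[q[0],q[1],z])[0]-uv,[400,-200]);print(n,r.x.round(0))
p,R=pose(env.state()); rows(p,R,np.array([400,-100,300.]),toolR(5,90),24)
E
```

```text
redcup [ 403. -218.]
redeye [ 405. -198.]
torch [ 339. -325.]
torchtop [ 354. -341.]
tin [395.  -3.]
0 t [-1.7  -2.15 -0.36] w [-0.      0.      0.1111]
1 t [-1.93 -1.95 -0.36] w [-0.      0.      0.1111]
2 t [-2.13 -1.72 -0.36] w [-0.      0.      0.1111]
3 t [-2.31 -1.48 -0.36] w [-0.      0.      0.1111]
4 t [-2.46 -1.21 -0.36] w [-0.      0.      0.1111]
5 t [-2.58 -0.93 -0.36] w [-0.      0.      0.1111]
6 t [-2.67 -0.64 -0.36] w [-0.      0.      0.1111]
7 t [-2.72 -0.34 -0.36] w [-0.      0.      0.1111]
8 t [-2.74 -0.04 -0.36] w [-0.      0.      0.1111]
9 t [-2.73  0.27 -0.36] w [-0.      0.      0.1111]
10 t [-2.68  0.57 -0.36] w [-0.      0.      0.1111]
11 t [-2.6   0.86 -0.36] w [-0.      0.      0.1111]
12 t [-2.49  1.15 -0.36] w [-0.      0.      0.1111]
13 t [-2.35  1.42 -0.36] w [-0.      0.      0.1111]
14 t [-2.18  1.67 -0.36] w [-0.      0.      0.1111]
15 t [-1.98  1.9  -0.36] w [-0.      0.      0.1111]
16 t [-1.76  2.11 -0.36] w [-0.      0.      0.1111]
17 t [-1.51  2.29 -0.36] w [-0.      0.      0.1111]
18 t [-1.25  2.44 -0.36] w [-0.      0.      0.1111]
19 t [-0.97  2.56 -0.36] w [-0.      0.      0.1111]
20 t [-0.68  2.66 -0.36] w [-0.      0.      0.1111]
21 t [-0.38  2.71 -0.36] w [-0.      0.      0.1111]
22 t [-0.08  2.74 -0.36] w [-0.      0.      0.1111]
23 t [ 0.23  2.73 -0.36] w [-0.      0.      0.1111]
```

>>> move_arm(
  plan=[
    {"tx":-1.7,"ty":-2.15,"tz":-0.36,"wz":0.111},
    {"tx":-1.93,"ty":-1.95,"tz":-0.36,"wz":0.111},
    {"tx":-2.13,"ty":-1.72,"tz":-0.36,"wz":0.111},
    {"tx":-2.31,"ty":-1.48,"tz":-0.36,"wz":0.111},
    {"tx":-2.46,"ty":-1.21,"tz":-0.36,"wz":0.111},
    {"tx":-2.58,"ty":-0.93,"tz":-0.36,"wz":0.111},
    {"tx":-2.67,"ty":-0.64,"tz":-0.36,"wz":0.111},
    {"tx":-2.72,"ty":-0.34,"tz":-0.36,"wz":0.111},
    {"tx":-2.74,"ty":-0.04,"tz":-0.36,"wz":0.111},
    {"tx":-2.73,"ty":0.27,"tz":-0.36,"wz":0.111},
    {"tx":-2.68,"ty":0.57,"tz":-0.36,"wz":0.111},
    {"tx":-2.6,"ty":0.86,"tz":-0.36,"wz":0.111},
  ],
)

```text
schema error: expected keys tx, ty, tz, wx, wy, wz
```

```bash
python3 - <<'E'
from workcell import env
s=env.state();print(s["qpos"].round(2).tolist(),s["ee_pos"].round(1).tolist(),s["ee_rot"].round(1).tolist())
E
```

```text
[66.64, 18.33, 89.67, 0.0, 72.04, -1.15] [217.4, 532.1, 213.6] [-180.0, -0.0, 157.8]
```

>>> move_arm(
  plan=[
    {"tx":-2.49,"ty":1.15,"tz":-0.36,"wz":0.111},
    {"tx":-2.35,"ty":1.42,"tz":-0.36,"wz":0.111},
    {"tx":-2.18,"ty":1.67,"tz":-0.36,"wz":0.111},
    {"tx":-1.98,"ty":1.9,"tz":-0.36,"wz":0.111},
    {"tx":-1.76,"ty":2.11,"tz":-0.36,"wz":0.111},
    {"tx":-1.51,"ty":2.29,"tz":-0.36,"wz":0.111},
    {"tx":-1.25,"ty":2.44,"tz":-0.36,"wz":0.111},
    {"tx":-0.97,"ty":2.56,"tz":-0.36,"wz":0.111},
    {"tx":-0.68,"ty":2.66,"tz":-0.36,"wz":0.111},
    {"tx":-0.38,"ty":2.71,"tz":-0.36,"wz":0.111},
    {"tx":-0.08,"ty":2.74,"tz":-0.36,"wz":0.111},
    {"tx":0.23,"ty":2.73,"tz":-0.36,"wz":0.111},
  ],
)

```text
schema error: expected keys tx, ty, tz, wx, wy, wz
```

```bash
python3 - <<'E'
from h import *; from workcell import env
s=env.state();print(s["qpos"].round(2).tolist(),s["ee_pos"].round(1).tolist(),s["ee_rot"].round(1).tolist())
p,R=pose(s); rows(p,R,p+[0,0,50.],toolR(5,50),6)
E
```

```text
[66.64, 18.33, 89.67, 0.0, 72.04, -1.15] [217.4, 532.1, 213.6] [-180.0, -0.0, 157.8]
0 t [ 0.   -0.   -0.83] w [-0.1532  0.0372  0.4208]
1 t [ 0.06  0.12 -0.82] w [-0.1532  0.0372  0.4208]
2 t [ 0.15  0.2  -0.79] w [-0.1532  0.0372  0.4208]
3 t [ 0.27  0.23 -0.75] w [-0.1532  0.0372  0.4208]
4 t [ 0.39  0.2  -0.71] w [-0.1532  0.0372  0.4208]
5 t [ 0.49  0.12 -0.67] w [-0.1532  0.0372  0.4208]
```

>>> move_arm(
  plan=[
    {"tx":-1.7,"ty":-2.15,"tz":-0.36,"wx":0,"wy":0,"wz":0.111},
    {"tx":-1.93,"ty":-1.95,"tz":-0.36,"wx":0,"wy":0,"wz":0.111},
    {"tx":-2.13,"ty":-1.72,"tz":-0.36,"wx":0,"wy":0,"wz":0.111},
    {"tx":-2.31,"ty":-1.48,"tz":-0.36,"wx":0,"wy":0,"wz":0.111},
    {"tx":-2.46,"ty":-1.21,"tz":-0.36,"wx":0,"wy":0,"wz":0.111},
    {"tx":-2.58,"ty":-0.93,"tz":-0.36,"wx":0,"wy":0,"wz":0.111},
    {"tx":-2.67,"ty":-0.64,"tz":-0.36,"wx":0,"wy":0,"wz":0.111},
    {"tx":-2.72,"ty":-0.34,"tz":-0.36,"wx":0,"wy":0,"wz":0.111},
    {"tx":-2.74,"ty":-0.04,"tz":-0.36,"wx":0,"wy":0,"wz":0.111},
    {"tx":-2.73,"ty":0.27,"tz":-0.36,"wx":0,"wy":0,"wz":0.111},
    {"tx":-2.68,"ty":0.57,"tz":-0.36,"wx":0,"wy":0,"wz":0.111},
    {"tx":-2.6,"ty":0.86,"tz":-0.36,"wx":0,"wy":0,"wz":0.111},
  ],
)

```text
time_s: 1.25
ee_pos: [308.8, 215.0, 257.4]
ee_rot: [180.0, -0.0, 81.2]
force: [-0.5, 0.2, 0.6]
gripper_width: 91.7
gripper_force: 0.0
```

>>> move_arm(
  plan=[
    {"tx":-2.49,"ty":1.15,"tz":-0.36,"wx":0,"wy":0,"wz":0.111},
    {"tx":-2.35,"ty":1.42,"tz":-0.36,"wx":0,"wy":0,"wz":0.111},
    {"tx":-2.18,"ty":1.67,"tz":-0.36,"wx":0,"wy":0,"wz":0.111},
    {"tx":-1.98,"ty":1.9,"tz":-0.36,"wx":0,"wy":0,"wz":0.111},
    {"tx":-1.76,"ty":2.11,"tz":-0.36,"wx":0,"wy":0,"wz":0.111},
    {"tx":-1.51,"ty":2.29,"tz":-0.36,"wx":0,"wy":0,"wz":0.111},
    {"tx":-1.25,"ty":2.44,"tz":-0.36,"wx":0,"wy":0,"wz":0.111},
    {"tx":-0.97,"ty":2.56,"tz":-0.36,"wx":0,"wy":0,"wz":0.111},
    {"tx":-0.68,"ty":2.66,"tz":-0.36,"wx":0,"wy":0,"wz":0.111},
    {"tx":-0.38,"ty":2.71,"tz":-0.36,"wx":0,"wy":0,"wz":0.111},
    {"tx":-0.08,"ty":2.74,"tz":-0.36,"wx":0,"wy":0,"wz":0.111},
    {"tx":0.23,"ty":2.73,"tz":-0.36,"wx":0,"wy":0,"wz":0.111},
  ],
)

```text
time_s: 2.25
ee_pos: [400.8, -101.1, 300.6]
ee_rot: [-180.0, -0.0, 4.8]
force: [0.9, 0.2, 0.0]
gripper_width: 91.2
gripper_force: 0.0
```

```bash
python3 - <<'E'
from h import *; from workcell import env
s=env.state();print(s["qpos"].round(2).tolist(),s["ee_pos"].round(1).tolist(),s["ee_rot"].round(1).tolist())
p,R=pose(s); rows(p,R,p+[0,0,50.],toolR(5,50),7)
E
```

```text
[-15.76, 0.63, 99.17, 0.01, 80.18, 69.42] [400.8, -101.1, 300.6] [-180.0, -0.0, 4.8]
0 t [ 0.   -0.   -0.71] w [ 0.0002  0.0997 -0.0005]
1 t [ 0.07 -0.   -0.71] w [ 0.0002  0.0997 -0.0005]
2 t [ 0.14 -0.   -0.7 ] w [ 0.0002  0.0997 -0.0005]
3 t [ 0.21 -0.   -0.68] w [ 0.0002  0.0997 -0.0005]
4 t [ 0.28 -0.   -0.66] w [ 0.0002  0.0997 -0.0005]
5 t [ 0.34 -0.   -0.63] w [ 0.0002  0.0997 -0.0005]
6 t [ 0.4  -0.   -0.59] w [ 0.0002  0.0997 -0.0005]
```

```bash
python3 - <<'E'
from h import *; from workcell import env
p,R=pose(env.state()); rows(p,R,np.array([462,-185,340.]),toolR(5,48),8)
E
```

```text
0 t [ 0.67  1.11 -0.49] w [ 0.0001  0.0916 -0.0004]
1 t [ 0.72  1.11 -0.43] w [ 0.0001  0.0916 -0.0004]
2 t [ 0.75  1.11 -0.36] w [ 0.0001  0.0916 -0.0004]
3 t [ 0.78  1.11 -0.29] w [ 0.0001  0.0916 -0.0004]
4 t [ 0.8   1.11 -0.22] w [ 0.0001  0.0916 -0.0004]
5 t [ 0.82  1.11 -0.15] w [ 0.0001  0.0916 -0.0004]
6 t [ 0.83  1.11 -0.07] w [ 0.0001  0.0916 -0.0004]
7 t [0.83 1.11 0.01] w [ 0.0001  0.0916 -0.0004]
```

>>> move_arm(
  plan=[
    {"tx":0.67,"ty":1.11,"tz":-0.49,"wx":0,"wy":0.0916,"wz":0},
    {"tx":0.72,"ty":1.11,"tz":-0.43,"wx":0,"wy":0.0916,"wz":0},
    {"tx":0.75,"ty":1.11,"tz":-0.36,"wx":0,"wy":0.0916,"wz":0},
    {"tx":0.78,"ty":1.11,"tz":-0.29,"wx":0,"wy":0.0916,"wz":0},
    {"tx":0.8,"ty":1.11,"tz":-0.22,"wx":0,"wy":0.0916,"wz":0},
    {"tx":0.82,"ty":1.11,"tz":-0.15,"wx":0,"wy":0.0916,"wz":0},
    {"tx":0.83,"ty":1.11,"tz":-0.07,"wx":0,"wy":0.0916,"wz":0},
    {"tx":0.83,"ty":1.11,"tz":0.01,"wx":0,"wy":0.0916,"wz":0},
  ],
)

```text
time_s: 2.92
ee_pos: [462.3, -184.1, 340.8]
ee_rot: [179.8, -42.3, 5.2]
force: [1.0, 0.4, -0.2]
gripper_width: 91.0
gripper_force: 0.0
```

```bash
python3 - <<'E'
from h import *; from workcell import env,grab_frame
import cv2
s=env.state();print(s["qpos"].round(2).tolist(),s["ee_pos"].round(1).tolist(),s["ee_rot"].round(1).tolist())
f=grab_frame("wrist");import pickle;pickle.dump(f,open("w1.pkl","wb"));cv2.imwrite("pics/w1.png",cv2.resize(f["color"][:,:,::-1],(800,500),interpolation=cv2.INTER_CUBIC))
for P in [(578,-179,208),(580,-190,320)]: print(proj(f,P)*1.25)
E
```

```text
[-42.74, -7.98, 113.71, 40.18, 50.47, 22.44] [462.3, -184.1, 340.8] [179.8, -42.3, 5.2]
[[406.99969554 229.44900734]]
[[426.04018001 143.63374795]]
```

View pics/w1.png

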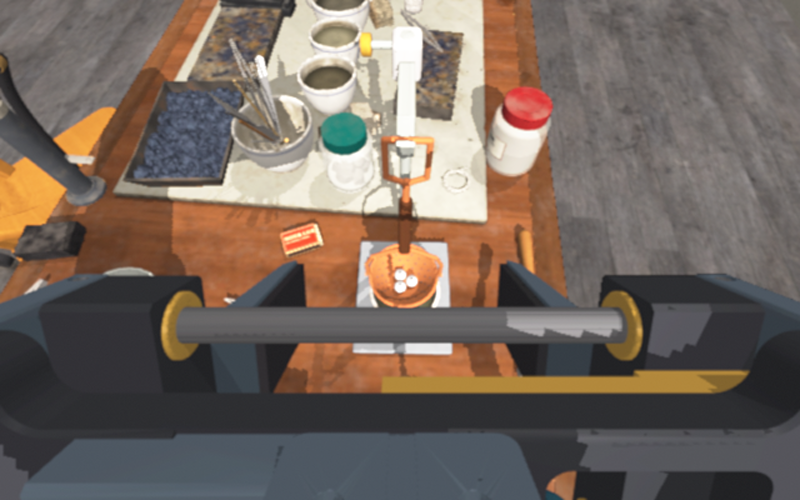

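Wrist view (800x500): the eye's top bar is centred at (409,140), the eye bottom at (405,183), and the cup rim centre at (404,270). The base plate corners are at (360,242), (449,242), (451,349) and (353,349). All three beads sit in the cup.

```bash
python3 - <<'E'
from h import *; import pickle
from scipy.optimize import least_squares
S,D=pickle.load(open("cams.pkl","rb"));W=pickle.load(open("w1.pkl","rb"))
s=lambda u,v:np.array([290+u/4-.4,90+v/4-.4]);d=lambda u,v:np.array([295+(u-400)/4-.4,110+v/4-.4]);w=lambda u,v:np.array([u,v])/1.25
for n,p in dict(eye=(s(203,84),d(576,88),w(409,140)),gbot=(s(191,314),d(569,292),w(404,249)),gtop=(s(192,204),d(571,191),w(405.5,199)),rim=(s(189,395),d(566,375),w(404,270)),A=(s(318,456),d(668,464),w(451,349)),B=(s(255,583),d(628,532),w(353,349))).items():
    x,r=tri((S,D,W),p);print(n,x.round(1),r.round(1))
F=[S,D,W]
obs=[(0,s(318,456),(0,-65,12)),(0,s(255,583),(0,65,12)),(0,s(20,522),(165,65,12)),(0,s(97,399),(165,-65,12)),(0,s(75,462),(150,0,12)),
(1,d(668,464),(0,-65,12)),(1,d(628,532),(0,65,12)),(1,d(420,503),(165,65,12)),
(2,w(451,349),(0,-65,12)),(2,w(353,349),(0,65,12)),(2,w(360,242),(165,65,12)),(2,w(449,242),(165,-65,12)),
(0,s(192,260),(70,0,208.5)),(1,d(570,242),(70,0,208.5)),(0,s(189,395),(70,0,102.5)),(1,d(566,375),(70,0,102.5)),(2,w(404,270),(70,0,102.5)),(2,w(409,140),(70,0,322)),(1,d(576,88),(70,0,322)),(0,s(203,84),(70,0,322))]
def res(q):
    c,n=np.cos(q[2]),np.sin(q[2]);o=[]
    for i,u,l in obs: o.append(proj(F[i],[q[0]+c*l[0]-n*l[1],q[1]+n*l[0]+c*l[1],l[2]])[0]-u)
    return np.ravel(o)
r=least_squares(res,[505,-180,.05],x_scale=[100,100,1],loss="soft_l1");x=r.x
print(x.round(1),np.degrees(x[2]));print(res(x).reshape(-1,2).round(1).tolist())
print("seat",x[0]+70*np.cos(x[2]),x[1]+70*np.sin(x[2]))
# eye bar ends in wrist at z=322 -> yaw of eye
E
```

```text
eye [ 574.9 -178.9  327.9] [-0.5  1.3  0.8 -1.1  0.2 -0.1]
gbot [ 577.3 -176.5  169.3] [ 0.1 -0.3 -0.4  0.1 -0.1  0.2]
gtop [ 580.5 -176.8  251.3] [-0.9 -0.5 -1.  -1.2 -0.   1. ]
rim [ 581.2 -176.6  103.4] [-1.1 -1.2 -1.7 -0.6 -0.1  1.7]
A [ 516.3 -244.7   12.1] [-1.3 -0.3 -1.3 -0.6  0.1  1.5]
B [ 505.2 -118.3   15.5] [-0.5  0.4 -0.9 -0.8  0.2  0.8]
[ 5.089e+02 -1.832e+02  1.000e-01] 4.5471455296661345
[[-0.1, -0.8], [-0.0, 1.4], [-0.6, -0.7], [-0.9, -1.6], [0.5, -0.6], [-0.3, -0.8], [-0.4, 0.3], [-1.3, -1.1], [2.1, 3.1], [0.4, 2.2], [0.9, -1.1], [-1.1, -0.5], [-0.3, 0.1], [-0.5, -0.1], [-0.0, -0.9], [-0.8, -0.2], [0.4, 3.7], [-1.0, 1.4], [-0.6, 0.9], [-2.4, 3.5]]
seat 578.645059842529 -177.67058889513055
```

```bash
cat > kin.py <<'E'
from h import *
from scipy.optimize import least_squares
data=[([66.635,18.312,89.639,0,72.044,-1.146],[217.441,532.318,213.976],toolR(157.8,90)),
([-15.76,.63,99.17,.01,80.18,69.42],[400.8,-101.1,300.6],toolR(4.8,90)),
([-42.74,-7.98,113.71,40.18,50.47,22.44],[462.3,-184.1,340.8],Ro.from_euler("xyz",[179.8,-42.3,5.2],degrees=True))]
def fk(q,k,sg=(1,1)):
    a1,b,d1,a2,a3,d4,d6,c=k;E=lambda a,x:Ro.from_euler(a,x,degrees=True)
    R=E("z",q[0]);p=R.apply([a1,b,d1]);R=R*E("y",q[1]);p=p+R.apply([0,0,a2]);R=R*E("y",q[2]);p=p+R.apply([a3,0,d4])
    R=R*E("z",sg[0]*q[3])*E("y",q[4])*E("z",sg[1]*q[5]);p=p+R.apply([0,0,d6]);return p,R*E("z",c)
def fres(k,sg):
    o=[]
    for q,p,R in data:
        a,A=fk(q,k,sg);o+=list(a-p)+list((A.inv()*R).as_rotvec()*300)
    return np.array(o)
def fit():
    best=None
    for s4 in (1,-1):
        for s6 in (1,-1):
            for c in (90,-90):
                x0=[0,11,400,350,0,350,250,c]
                r=least_squares(lambda k:np.r_[fres(k,(s4,s6)),(k-x0)*[.002]*8],x0,x_scale=[50]*8)
                if best is None or r.cost<best[0]: best=(r.cost,r.x,(s4,s6),fres(r.x,(s4,s6)))
    return best
lim=np.array([[-177.97,177.97],[-48.28,115.42],[12.27,149.76],[-77.06,257.06],[2.81,150.46],[-146.56,146.56]])
def ik(p,R,k,sg,q0):
    def g(q):
        a,A=fk(q,k,sg);return np.r_[a-p,(A.inv()*R).as_rotvec()*300]
    r=least_squares(g,np.clip(q0,lim[:,0]+.1,lim[:,1]-.1),bounds=(lim[:,0],lim[:,1]),x_scale=30);return r.x,np.abs(r.fun).max()
E
python3 - <<'E'
from kin import *
c,k,sg,r=fit();print(c,k.round(1),sg,r.round(1))
np.save("k.npy",k)
q=data[2][0];y=4.5
for th in (35,48,60):
    R=toolR(y,th);z=R.apply([0,0,1]);q=data[2][0]
    for nm,g in (("grasp",[578.5,-177.5,208.5]),("lift",[578.5,-177.5,232]),("out",[530,-181,232]),("up",[520,-181,290])):
        q,e=ik(np.array(g)+19*z,R,k,sg,q);print(th,nm,q.round(0),round(e,2))
    for yb in (-10,20.,45,70,110):
        qq=q
        for phi in range(0,111,10):
            u=np.array([np.cos(np.radians(yb)),np.sin(np.radians(yb)),0]);f=np.radians(phi)
            lip=np.array([515,195,72.])-10*u
            g=lip-u*(40*np.cos(f)-106*np.sin(f))-np.array([0,0,1])*(-40*np.sin(f)-106*np.cos(f))
            R=toolR(yb,th+phi);
            qq,e=ik(g+19*R.apply([0,0,1]),R,k,sg,qq)
            if phi in(0,60,80,90,100,110):print(th,yb,phi,g.round(0),qq.round(0),round(e,1))
E
```

```text
17.604691362525777 [  1.1  11.5 144.8 591.2  29.2 416.9 335.8  90. ] (1, 1) [-0.1 -0.4  0.1  0.   0.  -0.1  0.4 -0.1 -0.1 -0.  -0.1  0.1  0.   0.
  0.  -0.2  0.1  0.1]
35 grasp [-33.  12. 127. 102.  31. -38.] 0.0
35 lift [-33.  10. 125.  95.  30. -30.] 0.0
35 out [-39.   6. 129.  93.  34. -32.] 0.0
35 up [-40.   0. 125.  77.  36. -13.] 0.0
35 -10 0 [466. 204. 178.] [ 24.   0. 127. -36.  17. 147.] 84.6
35 -10 60 [576. 184. 160.] [ 16.  26.  88.   2.  70. 115.] 0.0
35 -10 80 [601. 180. 130.] [ 11.  39.  73.   9.  91. 110.] 0.0
35 -10 90 [610. 178. 112.] [ 10.  46.  66.  11. 101. 109.] 0.0
35 -10 100 [615. 177.  93.] [  9.  53.  59.  14. 111. 108.] 0.0
35 -10 110 [617. 177.  73.] [  8.  59.  54.  17. 119. 109.] 0.0
35 20.0 0 [468. 178. 178.] [ 19.   5. 144. 178.  24. -89.] 0.0
35 20.0 60 [573. 216. 160.] [20. 27. 87. -0. 71. 90.] 0.0
35 20.0 80 [597. 225. 130.] [20. 41. 69. -0. 95. 90.] 0.0
35 20.0 90 [605. 228. 112.] [ 20.  49.  61.  -0. 106.  90.] 0.0
35 20.0 100 [610. 230.  93.] [ 20.  56.  53.  -0. 116.  90.] 0.0
35 20.0 110 [612. 230.  73.] [ 20.  63.  46.  -0. 127.  90.] 0.0
35 45
[... 4505 characters left out ...]
 -6.] 0.0
60 70 60 [536. 253. 160.] [ 33.  35.  78. -17.  91.  57.] 0.0
60 70 80 [545. 277. 130.] [ 38.  48.  67. -25. 108.  60.] 0.0
60 70 90 [548. 285. 112.] [ 39.  55.  63. -29. 116.  60.] 0.0
60 70 100 [550. 290.  93.] [ 40.  61.  59. -33. 123.  59.] 0.0
60 70 110 [550. 292.  73.] [ 41.  67.  56. -38. 129.  58.] 0.0
60 110 0 [532. 148. 178.] [ -1.  24.  96.  29.  74. -33.] 0.0
60 110 60 [494. 253. 160.] [ 41.  26.  96. -29.  72.  34.] 0.0
60 110 80 [485. 277. 130.] [ 50.  36.  95. -42.  83.  48.] 0.0
60 110 90 [482. 285. 112.] [ 53.  42.  93. -46.  89.  54.] 0.0
60 110 100 [480. 290.  93.] [ 55.  48.  92. -50.  95.  59.] 0.0
60 110 110 [480. 292.  73.] [ 57.  54.  91. -54. 101.  62.] 0.0
```

```bash
python3 - <<'E'
from h import *; from workcell import env
p,R=pose(env.state()); R2=toolR(4.5,48); rows(p,R,np.array([578.5,-177.5,208.5])+19*R2.apply([0,0,1]),R2,12)
E
```

```text
0 t [-0.01  0.02  1.62] w [-0.0004 -0.0004  0.0005]
1 t [-0.01  0.02  1.62] w [-0.0004 -0.0004  0.0005]
2 t [-0.01  0.02  1.62] w [-0.0004 -0.0004  0.0005]
3 t [-0.01  0.02  1.62] w [-0.0004 -0.0004  0.0005]
4 t [-0.    0.02  1.62] w [-0.0004 -0.0004  0.0005]
5 t [-0.    0.02  1.62] w [-0.0004 -0.0004  0.0005]
6 t [-0.    0.02  1.62] w [-0.0004 -0.0004  0.0005]
7 t [-0.    0.01  1.62] w [-0.0004 -0.0004  0.0005]
8 t [-0.    0.01  1.62] w [-0.0004 -0.0004  0.0005]
9 t [-0.    0.01  1.62] w [-0.0004 -0.0004  0.0005]
10 t [-0.    0.01  1.62] w [-0.0004 -0.0004  0.0005]
11 t [0.   0.01 1.62] w [-0.0004 -0.0004  0.0005]
```

>>> move_arm(
  plan=[
    {"tx":0,"ty":0.02,"tz":2.0,"wx":-0.0004,"wy":-0.0004,"wz":0.0005},
    {"tx":0,"ty":0.02,"tz":2.0,"wx":-0.0004,"wy":-0.0004,"wz":0.0005},
    {"tx":0,"ty":0.02,"tz":2.0,"wx":-0.0004,"wy":-0.0004,"wz":0.0005},
    {"tx":0,"ty":0.02,"tz":2.0,"wx":-0.0004,"wy":-0.0004,"wz":0.0005},
    {"tx":0,"ty":0.02,"tz":2.0,"wx":-0.0004,"wy":-0.0004,"wz":0.0005},
    {"tx":0,"ty":0.02,"tz":2.0,"wx":-0.0004,"wy":-0.0004,"wz":0.0005},
    {"tx":0,"ty":0.02,"tz":1.6,"wx":-0.0004,"wy":-0.0004,"wz":0.0005},
    {"tx":0,"ty":0.01,"tz":1.6,"wx":-0.0004,"wy":-0.0004,"wz":0.0005},
    {"tx":0,"ty":0.01,"tz":1.6,"wx":-0.0004,"wy":-0.0004,"wz":0.0005},
    {"tx":0,"ty":0.01,"tz":1.3,"wx":-0.0004,"wy":-0.0004,"wz":0.0005},
    {"tx":0,"ty":0.01,"tz":0.9,"wx":-0.0004,"wy":-0.0004,"wz":0.0005},
    {"tx":0,"ty":0.01,"tz":0.5,"wx":-0.0004,"wy":-0.0004,"wz":0.0005},
  ],
  gripper=7,
)

```text
time_s: 3.97
ee_pos: [592.6, -173.1, 193.4]
ee_rot: [-179.9, -41.6, 4.7]
force: [-0.7, 0.6, 0.8]
gripper_width: 70.0
gripper_force: 0.0
```

```bash
python3 - <<'E'
from h import *; from workcell import env,grab_frame
import cv2
s=env.state();p,R=pose(s);print(s["qpos"].round(1),p.round(1),(p-19*R.apply([0,0,1])).round(1),s["ee_rot"].round(2),s["force"].round(1))
f=grab_frame("wrist")
c=lambda i,x,y,w,h,k:cv2.resize(i[y:y+h,x:x+w,::-1],None,fx=k,fy=k,interpolation=cv2.INTER_CUBIC)
a=grab_frame("scene")["color"]
im=np.hstack([cv2.resize(f["color"][60:310,200:440,::-1],(480,500)),c(a,280,85,128,200,2.5)])
cv2.imwrite("pics/w2.png",im)
E
```

```text
[-29.   10.3 118.   56.5  26.3   9.9] [ 592.6 -173.1  193.4] [ 580.1 -174.2  207.6] [-179.88  -41.62    4.7 ] [-0.7  0.6  0.8]
```

View pics/w2.png

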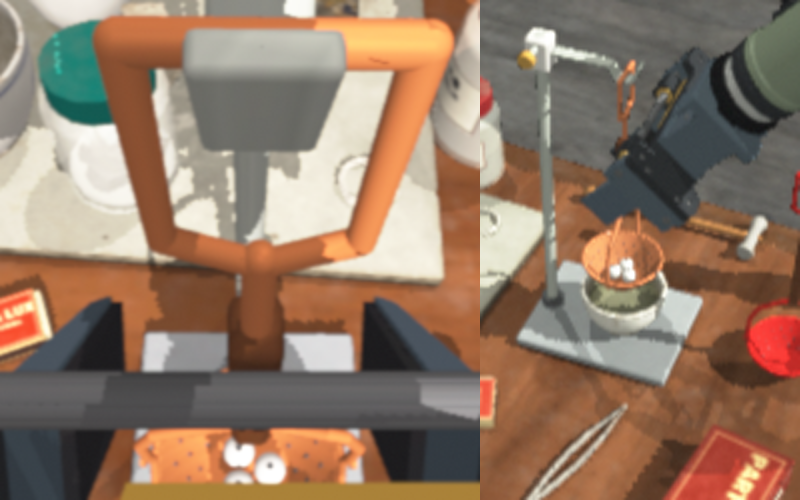

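The grip sits about 4 mm to the right of the finger centre, so I shift ty by +3.3 mm and then close.

>>> move_arm(
  plan=[
    {"tx":0,"ty":0.17,"tz":0,"wx":0,"wy":0,"wz":0},
    {"tx":0,"ty":0.16,"tz":0,"wx":0,"wy":0,"wz":0},
    {"tx":0,"ty":0,"tz":0,"wx":0,"wy":0,"wz":0},
  ],
)

```text
time_s: 4.32
ee_pos: [592.5, -177.8, 195.4]
ee_rot: [180.0, -41.8, 4.7]
force: [0.6, 0.4, -0.8]
gripper_width: 69.6
gripper_force: 0.0
```

>>> move_arm(
  plan=[
    {"tx":0,"ty":0,"tz":0,"wx":0,"wy":0,"wz":0},
    {"tx":0,"ty":0,"tz":0,"wx":0,"wy":0,"wz":0},
    {"tx":0,"ty":0,"tz":0,"wx":0,"wy":0,"wz":0},
    {"tx":0,"ty":0,"tz":0,"wx":0,"wy":0,"wz":0},
    {"tx":0,"ty":0,"tz":0,"wx":0,"wy":0,"wz":0},
    {"tx":0,"ty":0,"tz":0,"wx":0,"wy":0,"wz":0},
    {"tx":0,"ty":0,"tz":0,"wx":0,"wy":0,"wz":0},
    {"tx":0,"ty":0,"tz":0,"wx":0,"wy":0,"wz":0},
    {"tx":0,"ty":0,"tz":0,"wx":0,"wy":0,"wz":0},
    {"tx":0,"ty":0,"tz":0,"wx":0,"wy":0,"wz":0},
  ],
  gripper=0,
  force=50,
)

```text
time_s: 5.15
ee_pos: [592.4, -177.1, 194.4]
ee_rot: [-180.0, -41.7, 4.7]
force: [0.3, 0.7, 0.1]
gripper_width: 11.7
gripper_force: 50.0
```

```bash
python3 - <<'E'
from h import *; from workcell import env
s=env.state();p,R=pose(s);print(p.round(1),(p-19*R.apply([0,0,1])).round(1),s["ee_rot"].round(2),s["force"].round(1))
print("lift");rows(p,R,p+[0,0,23],R,6)
u=np.array([np.cos(.08),np.sin(.08),0]);print("out");rows(p,R,p-u*50,R,6)
E
```

```text
[ 592.4 -177.1  194.4] [ 579.8 -178.2  208.6] [-179.96  -41.71    4.69] [0.3 0.7 0.1]
lift
0 t [ 0.26 -0.   -0.29] w [0. 0. 0.]
1 t [ 0.26 -0.   -0.29] w [0. 0. 0.]
2 t [ 0.26 -0.   -0.29] w [0. 0. 0.]
3 t [ 0.26 -0.   -0.29] w [0. 0. 0.]
4 t [ 0.26 -0.   -0.29] w [0. 0. 0.]
5 t [ 0.26 -0.   -0.29] w [0. 0. 0.]
out
0 t [-0.62 -0.   -0.55] w [0. 0. 0.]
1 t [-0.62 -0.   -0.55] w [0. 0. 0.]
2 t [-0.62 -0.   -0.55] w [0. 0. 0.]
3 t [-0.62 -0.   -0.55] w [0. 0. 0.]
4 t [-0.62 -0.   -0.55] w [0. 0. 0.]
5 t [-0.62 -0.   -0.55] w [0. 0. 0.]
```

>>> move_arm(
  plan=[
    {"tx":0.26,"ty":0,"tz":-0.29,"wx":0,"wy":0,"wz":0},
    {"tx":0.26,"ty":0,"tz":-0.29,"wx":0,"wy":0,"wz":0},
    {"tx":0.26,"ty":0,"tz":-0.29,"wx":0,"wy":0,"wz":0},
    {"tx":0.26,"ty":0,"tz":-0.29,"wx":0,"wy":0,"wz":0},
    {"tx":0.26,"ty":0,"tz":-0.29,"wx":0,"wy":0,"wz":0},
    {"tx":0.26,"ty":0,"tz":-0.29,"wx":0,"wy":0,"wz":0},
    {"tx":0,"ty":0,"tz":0,"wx":0,"wy":0,"wz":0},
    {"tx":0,"ty":0,"tz":0,"wx":0,"wy":0,"wz":0},
  ],
)

```text
time_s: 5.82
ee_pos: [592.6, -177.3, 218.3]
ee_rot: [-180.0, -41.7, 4.7]
force: [-0.0, 1.1, -2.5]
gripper_width: 11.7
gripper_force: 50.0
```

```bash
python3 - <<'E'
from h import *; from workcell import env,grab_frame
import cv2
s=env.state();p,R=pose(s);print(p.round(1),s["ee_rot"].round(2),s["force"].round(1),s["torque"].round(2))
f=grab_frame("wrist");d=grab_frame("side")["color"];a=grab_frame("scene")["color"]
c=lambda i,x,y,w,h,k:cv2.resize(i[y:y+h,x:x+w,::-1],None,fx=k,fy=k,interpolation=cv2.INTER_CUBIC)
cv2.imwrite("pics/w3.png",np.hstack([c(f["color"],200,60,200,250,2),c(d,300,115,60,75,20/3)[:500]]))
E
```

```text
[ 592.6 -177.3  218.3] [-179.99  -41.74    4.71] [-0.   1.1 -2.5] [-0.09  0.74 -0.03]
```

View pics/w3.png

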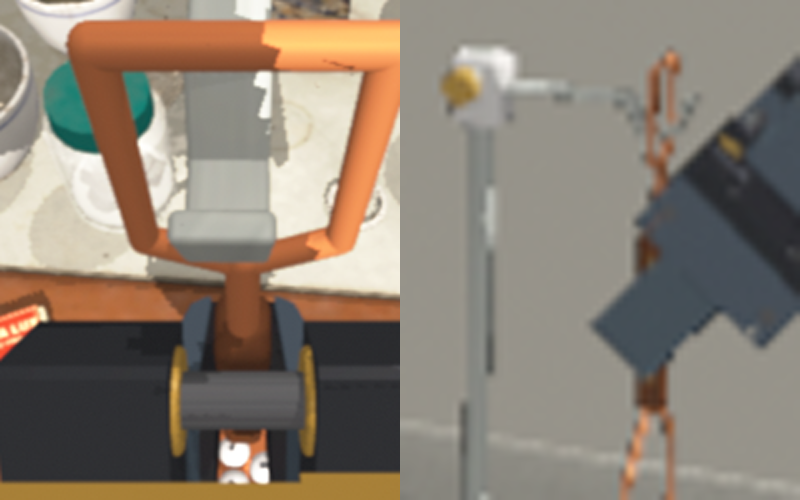

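The basket is lifted: the eye bar is clear above the hook tip, and the beads are still in the cup. Now moving out.

>>> move_arm(
  plan=[
    {"tx":-0.62,"ty":0,"tz":-0.55,"wx":0,"wy":0,"wz":0},
    {"tx":-0.62,"ty":0,"tz":-0.55,"wx":0,"wy":0,"wz":0},
    {"tx":-0.62,"ty":0,"tz":-0.55,"wx":0,"wy":0,"wz":0},
    {"tx":-0.62,"ty":0,"tz":-0.55,"wx":0,"wy":0,"wz":0},
    {"tx":-0.62,"ty":0,"tz":-0.55,"wx":0,"wy":0,"wz":0},
    {"tx":-0.62,"ty":0,"tz":-0.55,"wx":0,"wy":0,"wz":0},
    {"tx":0,"ty":0,"tz":0,"wx":0,"wy":0,"wz":0},
  ],
)

```text
time_s: 6.55
ee_pos: [541.2, -181.3, 217.6]
ee_rot: [-179.9, -41.7, 4.6]
force: [0.5, -1.1, -0.8]
gripper_width: 11.9
gripper_force: 50.0
```

```bash
cat > plan.py <<'E'
from kin import *
k=np.load("k.npy");sg=(1,1)
def carry(p,R,wps,q):
    """wps: list (pos,yaw,th,n); print rows + IK check"""
    for P,y,th,n in wps:
        R2=toolR(y,th);w0=None;p0=p
        # yaw about world z + pitch interpolated, exact per row
        z=R.apply([0,0,1]);y0=np.degrees(np.arctan2(-R.apply([0,1,0])[0]*-1,-R.apply([0,1,0])[1]));xx=R.apply([1,0,0]);t0=np.degrees(np.arctan2(-z[2],-0.0+np.dot(z,[np.cos(np.radians(y0)),np.sin(np.radians(y0)),0])))
        for i in range(1,n+1):
            Rn=toolR(y0+(y-y0)*i/n,t0+(th-t0)*i/n);pn=p0+(np.array(P)-p0)*i/n
            t=R.inv().apply(pn-p)/10;w=(R.inv()*Rn).as_rotvec();q2,e=ik(pn,Rn,k,sg,q)
            d=dict(zip(("tx","ty","tz","wx","wy","wz"),[*(t.round(2)+0).tolist(),*(w.round(4)+0).tolist()]))
            print(str(d).replace("'",'"')+",", "" if e<.5 and np.abs(q2-q).max()<9 else f"!! {e:.1f} {(q2-q).round(1)}");p,R,q=pn,Rn,q2
        print("#",p.round(1),q.round(0))
    return p,R,q
E
python3 - <<'E'
from plan import *; from workcell import env
s=env.state();p,R=pose(s);print(p.round(1),s["ee_rot"].round(2),s["force"].round(1))
yb=70;u=np.array([np.cos(np.radians(yb)),np.sin(np.radians(yb)),0])
def lipg(phi,th,lz):
    f=np.radians(phi);g=np.array([515,195,lz])-10*u-u*(40*np.cos(f)-106*np.sin(f))-np.array([0,0,1])*(-40*np.sin(f)-106*np.cos(f));return g+19*toolR(yb,th+phi).apply([0,0,1])
carry(p,R,[(p+[-5,30,90],4.7,48.3,6),(lipg(0,48,110),70,48.3,24)],s["qpos"])
E
```

```text
[ 541.2 -181.3  217.6] [-179.94  -41.68    4.62] [ 0.5 -1.1 -0.8]
{"tx": 0.97, "ty": -0.51, "tz": -1.15, "wx": -0.0005, "wy": 0.0001, "wz": -0.0006}, 
{"tx": 0.97, "ty": -0.51, "tz": -1.15, "wx": 0.0001, "wy": 0.0001, "wz": -0.0001}, 
{"tx": 0.97, "ty": -0.51, "tz": -1.15, "wx": 0.0001, "wy": 0.0001, "wz": -0.0001}, 
{"tx": 0.97, "ty": -0.51, "tz": -1.15, "wx": 0.0001, "wy": 0.0001, "wz": -0.0001}, 
{"tx": 0.97, "ty": -0.51, "tz": -1.15, "wx": 0.0001, "wy": 0.0001, "wz": -0.0001}, 
{"tx": 0.97, "ty": -0.51, "tz": -1.15, "wx": 0.0001, "wy": 0.0001, "wz": -0.0001}, 
# [ 536.2 -151.3  307.6] [-30.  -2. 113.  37.  39.  32.]
{"tx": -0.32, "ty": -1.3, "tz": 0.31, "wx": 0.0316, "wy": 0.0, "wz": -0.0355}, 
{"tx": -0.27, "ty": -1.3, "tz": 0.35, "wx": 0.0316, "wy": 0.0, "wz": -0.0355}, 
{"tx": -0.23, "ty": -1.3, "tz": 0.39, "wx": 0.0316, "wy": 0.0, "wz": -0.0355}, 
{"tx": -0.18, "ty": -1.3, "tz": 0.43, "wx": 0.0316, "wy": 0.0, "wz": -0.0355}, 
{"tx": -0.13, "ty": -1.29, "tz": 0.47, "wx": 0.0316, "wy": 0.0, "wz": -0.0355}, 
{"tx": -0.09, "ty": -1.28, "tz": 0.51, "wx": 0.0316, "wy": 0.0, "wz": -
[... 800 characters left out ...]
0355}, 
{"tx": 0.36, "ty": -0.97, "tz": 0.91, "wx": 0.0316, "wy": 0.0, "wz": -0.0355}, 
{"tx": 0.39, "ty": -0.93, "tz": 0.94, "wx": 0.0316, "wy": 0.0, "wz": -0.0355}, 
{"tx": 0.42, "ty": -0.88, "tz": 0.97, "wx": 0.0316, "wy": 0.0, "wz": -0.0355}, 
{"tx": 0.46, "ty": -0.84, "tz": 1.0, "wx": 0.0316, "wy": 0.0, "wz": -0.0355}, 
{"tx": 0.48, "ty": -0.79, "tz": 1.02, "wx": 0.0316, "wy": 0.0, "wz": -0.0355}, 
{"tx": 0.51, "ty": -0.74, "tz": 1.05, "wx": 0.0316, "wy": 0.0, "wz": -0.0355}, 
{"tx": 0.54, "ty": -0.68, "tz": 1.07, "wx": 0.0316, "wy": 0.0, "wz": -0.0355}, 
{"tx": 0.56, "ty": -0.63, "tz": 1.09, "wx": 0.0316, "wy": 0.0, "wz": -0.0355}, 
# [502.2 160.  201.9] [ -8.  11. 116.  52.  56. -19.]
```

>>> move_arm(
  plan=[
    {"tx":0.5,"ty":-0.2,"tz":-0.6,"wx":0,"wy":0,"wz":0},
    {"tx":0.97,"ty":-0.51,"tz":-1.15,"wx":0,"wy":0,"wz":0},
    {"tx":0.97,"ty":-0.51,"tz":-1.15,"wx":0,"wy":0,"wz":0},
    {"tx":0.97,"ty":-0.51,"tz":-1.15,"wx":0,"wy":0,"wz":0},
    {"tx":0.97,"ty":-0.51,"tz":-1.15,"wx":0,"wy":0,"wz":0},
    {"tx":0.97,"ty":-0.51,"tz":-1.15,"wx":0,"wy":0,"wz":0},
    {"tx":0.47,"ty":-0.6,"tz":-0.55,"wx":0,"wy":0,"wz":0},
  ],
)

```text
time_s: 7.13
ee_pos: [538.3, -148.5, 310.6]
ee_rot: [179.9, -41.9, 4.7]
force: [-0.6, -0.1, -1.2]
gripper_width: 11.8
gripper_force: 50.0
```

>>> move_arm(
  plan=[
    {"tx":-0.32,"ty":-1.3,"tz":0.31,"wx":0.0316,"wy":0,"wz":-0.0355},
    {"tx":-0.27,"ty":-1.3,"tz":0.35,"wx":0.0316,"wy":0,"wz":-0.0355},
    {"tx":-0.23,"ty":-1.3,"tz":0.39,"wx":0.0316,"wy":0,"wz":-0.0355},
    {"tx":-0.18,"ty":-1.3,"tz":0.43,"wx":0.0316,"wy":0,"wz":-0.0355},
    {"tx":-0.13,"ty":-1.29,"tz":0.47,"wx":0.0316,"wy":0,"wz":-0.0355},
    {"tx":-0.09,"ty":-1.28,"tz":0.51,"wx":0.0316,"wy":0,"wz":-0.0355},
    {"tx":-0.04,"ty":-1.26,"tz":0.55,"wx":0.0316,"wy":0,"wz":-0.0355},
    {"tx":0,"ty":-1.24,"tz":0.59,"wx":0.0316,"wy":0,"wz":-0.0355},
    {"tx":0.04,"ty":-1.22,"tz":0.63,"wx":0.0316,"wy":0,"wz":-0.0355},
    {"tx":0.09,"ty":-1.2,"tz":0.67,"wx":0.0316,"wy":0,"wz":-0.0355},
    {"tx":0.13,"ty":-1.18,"tz":0.7,"wx":0.0316,"wy":0,"wz":-0.0355},
    {"tx":0.17,"ty":-1.15,"tz":0.74,"wx":0.0316,"wy":0,"wz":-0.0355},
  ],
)

```text
time_s: 8.13
ee_pos: [520.7, 7.8, 255.2]
ee_rot: [179.9, -41.7, 37.5]
force: [-0.4, -1.1, -2.5]
gripper_width: 11.9
gripper_force: 50.0
```

>>> move_arm(
  plan=[
    {"tx":0.21,"ty":-1.12,"tz":0.78,"wx":0.0316,"wy":0,"wz":-0.0355},
    {"tx":0.25,"ty":-1.08,"tz":0.81,"wx":0.0316,"wy":0,"wz":-0.0355},
    {"tx":0.29,"ty":-1.05,"tz":0.85,"wx":0.0316,"wy":0,"wz":-0.0355},
    {"tx":0.32,"ty":-1.01,"tz":0.88,"wx":0.0316,"wy":0,"wz":-0.0355},
    {"tx":0.36,"ty":-0.97,"tz":0.91,"wx":0.0316,"wy":0,"wz":-0.0355},
    {"tx":0.39,"ty":-0.93,"tz":0.94,"wx":0.0316,"wy":0,"wz":-0.0355},
    {"tx":0.42,"ty":-0.88,"tz":0.97,"wx":0.0316,"wy":0,"wz":-0.0355},
    {"tx":0.46,"ty":-0.84,"tz":1.0,"wx":0.0316,"wy":0,"wz":-0.0355},
    {"tx":0.48,"ty":-0.79,"tz":1.02,"wx":0.0316,"wy":0,"wz":-0.0355},
    {"tx":0.51,"ty":-0.74,"tz":1.05,"wx":0.0316,"wy":0,"wz":-0.0355},
    {"tx":0.54,"ty":-0.68,"tz":1.07,"wx":0.0316,"wy":0,"wz":-0.0355},
    {"tx":0.56,"ty":-0.63,"tz":1.09,"wx":0.0316,"wy":0,"wz":-0.0355},
  ],
)

```text
time_s: 9.13
ee_pos: [503.8, 164.1, 201.9]
ee_rot: [179.9, -41.7, 70.3]
force: [-0.1, -0.6, -1.0]
gripper_width: 11.5
gripper_force: 50.0
```

```bash
python3 - <<'E'
from plan import *; from workcell import env,grab_frame
import cv2
s=env.state();p,R=pose(s);print(p.round(1),s["ee_rot"].round(2),s["force"].round(1),s["gripper_width"])
a=grab_frame("scene")["color"];d=grab_frame("side")["color"]
cv2.imwrite("pics/c1.png",np.hstack([cv2.resize(a[180:400,220:420,::-1],(400,440)),cv2.resize(d[130:350,230:430,::-1],(400,440))]))
yb=70;u=np.array([np.cos(np.radians(yb)),np.sin(np.radians(yb)),0])
def lipg(phi,th,lz):
    f=np.radians(phi);g=np.array([515,195,lz])-10*u-u*(40*np.cos(f)-106*np.sin(f))-np.array([0,0,1])*(-40*np.sin(f)-106*np.cos(f));return g+19*toolR(yb,th+phi).apply([0,0,1])
th=48.3;lz=lambda f:110-38*min(1,f/48)
carry(p,R,[(lipg(f,th,lz(f)),70,th+f,1) for f in range(4,101,4)],s["qpos"])
E
```

```text
[503.8 164.1 201.9] [179.92 -41.71  70.3 ] [-0.1 -0.6 -1. ] 11.517574914635965
{"tx": 0.04, "ty": -0.01, "tz": 0.25, "wx": -0.002, "wy": -0.07, "wz": 0.004}, 
# [504.4 166.  200.3] [ -5.  10. 114.  46.  55. -13.]
{"tx": 0.4, "ty": 0.0, "tz": 0.56, "wx": 0.0, "wy": -0.0698, "wz": 0.0}, 
# [506.7 172.2 198.4] [ -2.  10. 112.  41.  54.  -6.]
{"tx": 0.42, "ty": 0.0, "tz": 0.57, "wx": 0.0, "wy": -0.0698, "wz": 0.0}, 
# [509.  178.4 196. ] [  1.  11. 110.  35.  53.   1.]
{"tx": 0.44, "ty": 0.0, "tz": 0.58, "wx": 0.0, "wy": -0.0698, "wz": 0.0}, 
# [511.2 184.7 193.1] [  4.  11. 108.  29.  53.   8.]
{"tx": 0.46, "ty": 0.0, "tz": 0.59, "wx": 0.0, "wy": -0.0698, "wz": 0.0}, 
# [513.5 191.  189.8] [  8.  12. 106.  24.  54.  15.]
{"tx": 0.48, "ty": 0.0, "tz": 0.6, "wx": 0.0, "wy": -0.0698, "wz": 0.0}, 
# [515.8 197.2 186. ] [ 11.  13. 104.  19.  55.  21.]
{"tx": 0.5, "ty": 0.0, "tz": 0.61, "wx": 0.0, "wy": -0.0698, "wz": 0.0}, 
# [518.1 203.4 181.7] [ 13.  14. 102.  14.  57.  27.]
{"tx": 0.52, "ty": 0.0, "tz": 0.61, "wx": 0.0, "wy": -0.0698, "wz": 0.0}, 
# [520.3 209.5 177. ] [ 16.  16. 100.   9
[... 1449 characters left out ...]
wz": 0.0}, 
# [540.9 266.1 114.9] [ 36.  43.  72. -20.  98.  59.]
{"tx": 0.6, "ty": 0.0, "tz": 0.3, "wx": 0.0, "wy": -0.0698, "wz": 0.0}, 
# [541.8 268.7 108.8] [ 37.  45.  70. -22. 101.  60.]
{"tx": 0.6, "ty": 0.0, "tz": 0.3, "wx": 0.0, "wy": -0.0698, "wz": 0.0}, 
# [542.6 270.9 102.5] [ 38.  48.  68. -23. 104.  60.]
{"tx": 0.6, "ty": 0.0, "tz": 0.3, "wx": 0.0, "wy": -0.0698, "wz": 0.0}, 
# [543.3 272.7  96.1] [ 38.  50.  66. -25. 107.  61.]
{"tx": 0.6, "ty": 0.0, "tz": 0.3, "wx": 0.0, "wy": -0.0698, "wz": 0.0}, 
# [543.8 274.1  89.6] [ 39.  53.  65. -27. 111.  61.]
{"tx": 0.6, "ty": 0.0, "tz": 0.3, "wx": 0.0, "wy": -0.0698, "wz": 0.0}, 
# [544.1 275.   83. ] [ 39.  55.  63. -28. 114.  61.]
```

View pics/c1.png

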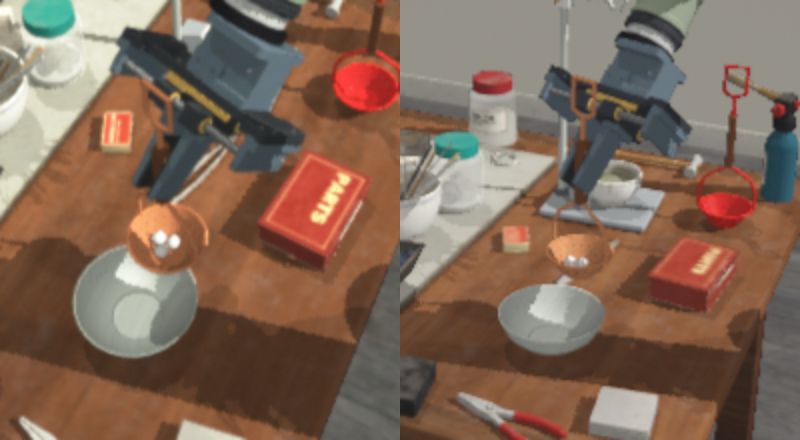

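The beads are in the cup and the cup edge is over the bowl. Before tipping I check where the burner stands (scene base (160,362), top (130,312); side base (193,318), top (186,243)).

```bash
python3 - <<'E'
from plan import *; import pickle
S,D=pickle.load(open("cams.pkl","rb"))
for n,a,b in [("base",(160,362),(193,318)),("top",(132,310),(186,243)),("hosetop",(105,302),(160,238)),("block",(201,380),(233,322))]:
    print(n,*[v.round(1) for v in tri((S,D),(a,b))])
for ph,q in [(60,[32,33,81,-14,84,55]),(80,[36,43,72,-20,98,59]),(96,[39,53,65,-27,111,61])]:
    kk=k.copy();kk[6]=0;a,_=fk(q,kk,sg);b,_=fk(q,k,sg);print(ph,"wrist",a.round(0),"tcp",b.round(0))
    kk[5]=0;kk[4]=0;print("elbow",fk(q,kk,sg)[0].round(0))
E
```

```text
base [730.8 355.2  -5. ] [ 0.8  0.3 -0.9 -0.4]
top [734.6 349.7 187. ] [ 0.4  0.2 -0.5 -0.3]
hosetop [791.5 359.7 189.7] [-0.9 -0.4  1.   0.6]
block [623.6 352.9  13.4] [ 0.4  0.1 -0.5 -0.2]
60 wrist [581. 376. 445.] tcp [539. 255. 134.]
elbow [268. 181. 641.]
80 wrist [616. 462. 375.] tcp [542. 267. 111.]
elbow [320. 247. 577.]
96 wrist [636. 530. 279.] tcp [541. 270.  89.]
elbow [361. 307. 501.]
```

>>> move_arm(
  plan=[
    {"tx":0.04,"ty":0,"tz":0.25,"wx":0,"wy":-0.07,"wz":0.004},
    {"tx":0.4,"ty":0,"tz":0.56,"wx":0,"wy":-0.07,"wz":0},
    {"tx":0.42,"ty":0,"tz":0.57,"wx":0,"wy":-0.07,"wz":0},
    {"tx":0.44,"ty":0,"tz":0.58,"wx":0,"wy":-0.07,"wz":0},
    {"tx":0.46,"ty":0,"tz":0.59,"wx":0,"wy":-0.07,"wz":0},
    {"tx":0.48,"ty":0,"tz":0.6,"wx":0,"wy":-0.07,"wz":0},
    {"tx":0.5,"ty":0,"tz":0.61,"wx":0,"wy":-0.07,"wz":0},
    {"tx":0.52,"ty":0,"tz":0.61,"wx":0,"wy":-0.07,"wz":0},
    {"tx":0.54,"ty":0,"tz":0.62,"wx":0,"wy":-0.07,"wz":0},
    {"tx":0.56,"ty":0,"tz":0.62,"wx":0,"wy":-0.07,"wz":0},
    {"tx":0.59,"ty":0,"tz":0.62,"wx":0,"wy":-0.07,"wz":0},
    {"tx":0.61,"ty":0,"tz":0.62,"wx":0,"wy":-0.07,"wz":0},
  ],
)

```text
time_s: 10.23
ee_pos: [529.0, 232.5, 154.3]
ee_rot: [-179.9, 6.5, 69.9]
force: [0.7, 0.1, -1.9]
gripper_width: 12.1
gripper_force: 50.0
```

>>> move_arm(
  plan=[
    {"tx":0.3,"ty":0,"tz":0.15,"wx":0,"wy":-0.035,"wz":0},
    {"tx":0.3,"ty":0,"tz":0.15,"wx":0,"wy":-0.035,"wz":0},
    {"tx":0.3,"ty":0,"tz":0.15,"wx":0,"wy":-0.035,"wz":0},
    {"tx":0.3,"ty":0,"tz":0.15,"wx":0,"wy":-0.035,"wz":0},
    {"tx":0.3,"ty":0,"tz":0.15,"wx":0,"wy":-0.035,"wz":0},
    {"tx":0.3,"ty":0,"tz":0.15,"wx":0,"wy":-0.035,"wz":0},
    {"tx":0.3,"ty":0,"tz":0.15,"wx":0,"wy":-0.035,"wz":0},
    {"tx":0.3,"ty":0,"tz":0.15,"wx":0,"wy":-0.035,"wz":0},
    {"tx":0.3,"ty":0,"tz":0.15,"wx":0,"wy":-0.035,"wz":0},
    {"tx":0.3,"ty":0,"tz":0.15,"wx":0,"wy":-0.035,"wz":0},
    {"tx":0.3,"ty":0,"tz":0.15,"wx":0,"wy":-0.035,"wz":0},
    {"tx":0.3,"ty":0,"tz":0.15,"wx":0,"wy":-0.035,"wz":0},
  ],
)

```text
time_s: 11.23
ee_pos: [538.7, 259.4, 125.9]
ee_rot: [-179.8, 30.5, 69.9]
force: [-0.3, -0.1, -2.7]
gripper_width: 11.9
gripper_force: 50.0
```

>>> move_arm(
  plan=[
    {"tx":0.6,"ty":0,"tz":0.3,"wx":0,"wy":-0.07,"wz":0},
    {"tx":0.6,"ty":0,"tz":0.3,"wx":0,"wy":-0.07,"wz":0},
    {"tx":0.6,"ty":0,"tz":0.3,"wx":0,"wy":-0.07,"wz":0},
    {"tx":0.6,"ty":0,"tz":0.3,"wx":0,"wy":-0.07,"wz":0},
    {"tx":0.6,"ty":0,"tz":0.3,"wx":0,"wy":-0.07,"wz":0},
    {"tx":0,"ty":0,"tz":0,"wx":0,"wy":0,"wz":0},
    {"tx":0,"ty":0,"tz":0,"wx":0,"wy":0,"wz":0},
    {"tx":0,"ty":0,"tz":0,"wx":0,"wy":0,"wz":0},
    {"tx":0,"ty":0,"tz":0,"wx":0,"wy":0,"wz":0},
    {"tx":0,"ty":0,"tz":0,"wx":0,"wy":0,"wz":0},
  ],
)

```text
time_s: 12.07
ee_pos: [543.6, 271.6, 97.6]
ee_rot: [-179.9, 50.3, 69.9]
force: [-0.7, -0.4, -1.0]
gripper_width: 11.6
gripper_force: 50.0
```

```bash
python3 - <<'E'
from plan import *; from workcell import env,grab_frame
import cv2
s=env.state();p,R=pose(s);print(p.round(1),s["ee_rot"].round(2),s["force"].round(1),s["gripper_width"])
a=grab_frame("scene")["color"];d=grab_frame("side")["color"]
cv2.imwrite("pics/c2.png",np.hstack([cv2.resize(a[230:390,210:370,::-1],(400,400),interpolation=2),cv2.resize(d[190:350,230:390,::-1],(400,400),interpolation=2)]))
E
```

```text
[543.6 271.6  97.6] [-179.94   50.35   69.88] [-0.7 -0.4 -1. ] 11.596107630924482
```

View pics/c2.png

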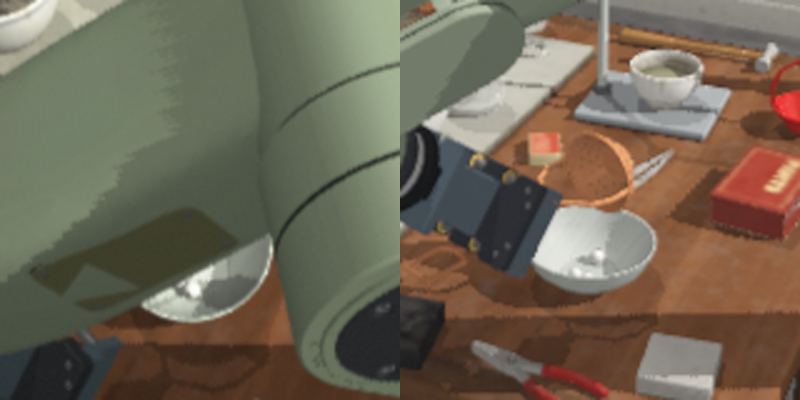

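The side view shows the tipped cup empty and beads in the bowl at about (595,260) in the crop. Next I reverse the tip and carry the basket back.

```bash
python3 - <<'E'
from plan import *; from workcell import env
s=env.state();p,R=pose(s)
yb=70;u=np.array([np.cos(np.radians(yb)),np.sin(np.radians(yb)),0])
def lipg(phi,th,lz):
    f=np.radians(phi);g=np.array([515,195,lz])-10*u-u*(40*np.cos(f)-106*np.sin(f))-np.array([0,0,1])*(-40*np.sin(f)-106*np.cos(f));return g+19*toolR(yb,th+phi).apply([0,0,1])
th=48.3
ph=np.linspace(92,0,17)[1:]
p,R,q=carry(p,R,[(lipg(f,th,72+48*min(1,(92-f)/60)),70,th+f,1) for f in ph],s["qpos"])
print("CARRY")
o=np.array([np.cos(.08),np.sin(.08),0]);home=np.array([592.4,-177.1,194.4])
carry(p,R,[(home-o*55+[0,30,110],4.7,48.3,24)],q)
E
```

```text
{"tx": -1.1, "ty": -0.06, "tz": -0.66, "wx": -0.0027, "wy": 0.102, "wz": -0.0011}, 
# [542.3 270.  109.9] [ 37.  46.  69. -23. 103.  60.]
{"tx": -1.21, "ty": 0.0, "tz": -0.69, "wx": 0.0, "wy": 0.1004, "wz": 0.0}, 
# [541.  266.5 123.3] [ 36.  42.  72. -21.  99.  59.]
{"tx": -1.18, "ty": 0.0, "tz": -0.72, "wx": 0.0, "wy": 0.1004, "wz": 0.0}, 
# [539.4 262.1 136.3] [ 35.  39.  74. -18.  95.  58.]
{"tx": -1.14, "ty": 0.0, "tz": -0.75, "wx": 0.0, "wy": 0.1004, "wz": 0.0}, 
# [537.5 256.9 148.8] [ 33.  35.  77. -16.  90.  56.]
{"tx": -1.1, "ty": 0.0, "tz": -0.77, "wx": 0.0, "wy": 0.1004, "wz": 0.0}, 
# [535.4 251.1 160.8] [ 31.  31.  80. -13.  86.  54.]
{"tx": -1.06, "ty": 0.0, "tz": -0.79, "wx": 0.0, "wy": 0.1004, "wz": 0.0}, 
# [533.  244.6 172. ] [ 29.  27.  83. -10.  82.  52.]
{"tx": -1.01, "ty": 0.0, "tz": -0.81, "wx": 0.0, "wy": 0.1004, "wz": 0.0}, 
# [530.4 237.4 182.5] [27. 24. 86. -7. 77. 49.]
{"tx": -0.97, "ty": 0.0, "tz": -0.82, "wx": 0.0, "wy": 0.1004, "wz": 0.0}, 
# [527.7 229.8 192.3] [24. 21. 89. -3. 73. 45.]
{"tx": -0.92, "ty": 0.0, "tz": -0.82, "wx": 0.0, "wy": 0.1004, "w
[... 2373 characters left out ...]
55}, 
{"tx": -0.08, "ty": 1.23, "tz": -0.58, "wx": -0.0316, "wy": 0.0, "wz": 0.0355}, 
{"tx": -0.03, "ty": 1.25, "tz": -0.55, "wx": -0.0316, "wy": 0.0, "wz": 0.0355}, 
{"tx": 0.01, "ty": 1.26, "tz": -0.51, "wx": -0.0316, "wy": 0.0, "wz": 0.0355}, 
{"tx": 0.06, "ty": 1.28, "tz": -0.47, "wx": -0.0316, "wy": 0.0, "wz": 0.0355}, 
{"tx": 0.1, "ty": 1.29, "tz": -0.43, "wx": -0.0316, "wy": 0.0, "wz": 0.0355}, 
{"tx": 0.15, "ty": 1.3, "tz": -0.38, "wx": -0.0316, "wy": 0.0, "wz": 0.0355}, 
{"tx": 0.19, "ty": 1.3, "tz": -0.34, "wx": -0.0316, "wy": 0.0, "wz": 0.0355}, 
{"tx": 0.24, "ty": 1.31, "tz": -0.3, "wx": -0.0316, "wy": 0.0, "wz": 0.0355}, 
# [ 537.6 -151.5  304.4] [-30.  -2. 114.  38.  39.  31.]
```

>>> move_arm(
  plan=[
    {"tx":-1.1,"ty":-0.06,"tz":-0.66,"wx":-0.0027,"wy":0.102,"wz":-0.0011},
    {"tx":-1.21,"ty":0,"tz":-0.69,"wx":0,"wy":0.1004,"wz":0},
    {"tx":-1.18,"ty":0,"tz":-0.72,"wx":0,"wy":0.1004,"wz":0},
    {"tx":-1.14,"ty":0,"tz":-0.75,"wx":0,"wy":0.1004,"wz":0},
    {"tx":-1.1,"ty":0,"tz":-0.77,"wx":0,"wy":0.1004,"wz":0},
    {"tx":-1.06,"ty":0,"tz":-0.79,"wx":0,"wy":0.1004,"wz":0},
    {"tx":-1.01,"ty":0,"tz":-0.81,"wx":0,"wy":0.1004,"wz":0},
    {"tx":-0.97,"ty":0,"tz":-0.82,"wx":0,"wy":0.1004,"wz":0},
    {"tx":-0.92,"ty":0,"tz":-0.82,"wx":0,"wy":0.1004,"wz":0},
    {"tx":-0.88,"ty":0,"tz":-0.82,"wx":0,"wy":0.1004,"wz":0},
  ],
)

```text
time_s: 13.0
ee_pos: [521.2, 213.2, 210.2]
ee_rot: [179.9, -7.4, 70.1]
force: [-0.1, 0.6, -1.5]
gripper_width: 11.7
gripper_force: 50.0
```

>>> move_arm(
  plan=[
    {"tx":-0.43,"ty":0,"tz":-0.28,"wx":0,"wy":0.0502,"wz":0},
    {"tx":-0.43,"ty":0,"tz":-0.28,"wx":0,"wy":0.0502,"wz":0},
    {"tx":-0.44,"ty":0,"tz":-0.18,"wx":0,"wy":0.0502,"wz":0},
    {"tx":-0.44,"ty":0,"tz":-0.18,"wx":0,"wy":0.0502,"wz":0},
    {"tx":-0.44,"ty":0,"tz":-0.18,"wx":0,"wy":0.0502,"wz":0},
    {"tx":-0.44,"ty":0,"tz":-0.18,"wx":0,"wy":0.0502,"wz":0},
    {"tx":-0.44,"ty":0,"tz":-0.18,"wx":0,"wy":0.0502,"wz":0},
    {"tx":-0.44,"ty":0,"tz":-0.18,"wx":0,"wy":0.0502,"wz":0},
    {"tx":-0.44,"ty":0,"tz":-0.18,"wx":0,"wy":0.0502,"wz":0},
    {"tx":-0.44,"ty":0,"tz":-0.18,"wx":0,"wy":0.0502,"wz":0},
    {"tx":-0.44,"ty":0,"tz":-0.18,"wx":0,"wy":0.0502,"wz":0},
    {"tx":-0.44,"ty":0,"tz":-0.18,"wx":0,"wy":0.0502,"wz":0},
  ],
)

```text
time_s: 14.0
ee_pos: [501.6, 160.4, 210.0]
ee_rot: [179.9, -41.7, 70.1]
force: [-0.1, 0.2, -1.5]
gripper_width: 11.9
gripper_force: 50.0
```

>>> move_arm(
  plan=[
    {"tx":-0.62,"ty":0.58,"tz":-1.07,"wx":-0.0316,"wy":0,"wz":0.0355},
    {"tx":-0.59,"ty":0.64,"tz":-1.05,"wx":-0.0316,"wy":0,"wz":0.0355},
    {"tx":-0.57,"ty":0.69,"tz":-1.03,"wx":-0.0316,"wy":0,"wz":0.0355},
    {"tx":-0.55,"ty":0.74,"tz":-1.0,"wx":-0.0316,"wy":0,"wz":0.0355},
    {"tx":-0.52,"ty":0.79,"tz":-0.98,"wx":-0.0316,"wy":0,"wz":0.0355},
    {"tx":-0.49,"ty":0.84,"tz":-0.95,"wx":-0.0316,"wy":0,"wz":0.0355},
    {"tx":-0.46,"ty":0.89,"tz":-0.93,"wx":-0.0316,"wy":0,"wz":0.0355},
    {"tx":-0.43,"ty":0.93,"tz":-0.9,"wx":-0.0316,"wy":0,"wz":0.0355},
    {"tx":-0.39,"ty":0.97,"tz":-0.87,"wx":-0.0316,"wy":0,"wz":0.0355},
    {"tx":-0.36,"ty":1.01,"tz":-0.84,"wx":-0.0316,"wy":0,"wz":0.0355},
    {"tx":-0.32,"ty":1.05,"tz":-0.8,"wx":-0.0316,"wy":0,"wz":0.0355},
    {"tx":-0.28,"ty":1.09,"tz":-0.77,"wx":-0.0316,"wy":0,"wz":0.0355},
  ],
)

```text
time_s: 15.0
ee_pos: [520.0, 4.1, 256.9]
ee_rot: [179.9, -41.6, 37.2]
force: [0.1, 0.4, -1.3]
gripper_width: 11.8
gripper_force: 50.0
```

>>> move_arm(
  plan=[
    {"tx":-0.24,"ty":1.12,"tz":-0.73,"wx":-0.0316,"wy":0,"wz":0.0355},
    {"tx":-0.2,"ty":1.15,"tz":-0.7,"wx":-0.0316,"wy":0,"wz":0.0355},
    {"tx":-0.16,"ty":1.18,"tz":-0.66,"wx":-0.0316,"wy":0,"wz":0.0355},
    {"tx":-0.12,"ty":1.2,"tz":-0.62,"wx":-0.0316,"wy":0,"wz":0.0355},
    {"tx":-0.08,"ty":1.23,"tz":-0.58,"wx":-0.0316,"wy":0,"wz":0.0355},
    {"tx":-0.03,"ty":1.25,"tz":-0.55,"wx":-0.0316,"wy":0,"wz":0.0355},
    {"tx":0.01,"ty":1.26,"tz":-0.51,"wx":-0.0316,"wy":0,"wz":0.0355},
    {"tx":0.06,"ty":1.28,"tz":-0.47,"wx":-0.0316,"wy":0,"wz":0.0355},
    {"tx":0.1,"ty":1.29,"tz":-0.43,"wx":-0.0316,"wy":0,"wz":0.0355},
    {"tx":0.15,"ty":1.3,"tz":-0.38,"wx":-0.0316,"wy":0,"wz":0.0355},
    {"tx":0.19,"ty":1.3,"tz":-0.34,"wx":-0.0316,"wy":0,"wz":0.0355},
    {"tx":0.24,"ty":1.31,"tz":-0.3,"wx":-0.0316,"wy":0,"wz":0.0355},
  ],
)

```text
time_s: 16.0
ee_pos: [537.5, -151.2, 303.3]
ee_rot: [180.0, -41.7, 4.5]
force: [-0.3, -0.5, -0.6]
gripper_width: 11.6
gripper_force: 50.0
```

```bash
python3 - <<'E'
from plan import *; from workcell import env,grab_frame
import cv2
s=env.state();p,R=pose(s);print(p.round(1),s["ee_rot"].round(2),s["force"].round(1),s["gripper_width"])
f=grab_frame("wrist");w=f["color"][60:310,200:400,::-1].copy()
old=cv2.resize(cv2.imread("pics/w3.png")[:,:400],(200,250),interpolation=cv2.INTER_AREA)
def m(i):
    h=cv2.cvtColor(i,cv2.COLOR_BGR2HSV).astype(int);return ((h[...,0]>5)&(h[...,0]<16)&(h[...,1]>130)&(h[...,2]>100))[:120]
A,B=m(old),m(w)
for M in (A,B):
    for x in (50,80,110,140,170): print(x,np.flatnonzero(M[:60,x])[[0,-1]] if M[:60,x].any() else None,end=" ")
    print("row50",np.flatnonzero(M[50])[[0,-1]],"row100",np.flatnonzero(M[100])[[0,-1]] if M[100].any() else None)
a=grab_frame("scene");d=grab_frame("side");import pickle;pickle.dump((a,d,f),open("c3.pkl","wb"))
# count beads: diff from start in bowl region
for n,i0,i1,(x,y,ww,hh) in [("scene",cv2.imread("pics/scene0.png"),a["color"],(255,300,68,60)),("side",cv2.imread("pics/side0.png"),d["color"],(278,270,58,40))]:
    g0=i0[y:y+hh,x:x+ww];g1=i1[y:y+hh,x:x+ww,::-1];print(n,"diff px",(np.abs(g0.astype(int)-g1).max(2)>25).sum())
carry(p,R,[(np.array([592.4,-177.1,194.4])-np.array([np.cos(.08),np.sin(.08),0])*50+[0,0,24],4.7,48.3,8)],s["qpos"])
E
```

```text
[ 537.5 -151.2  303.3] [179.97 -41.65   4.47] [-0.3 -0.5 -0.6] 11.638563866833776
50 [11 59] 80 [11 34] 110 [11 34] 140 [10 34] 170 [10 34] row50 [ 43 199] row100 [ 59 183]
50 [ 9 59] 80 [ 9 34] 110 [10 34] 140 [ 9 35] 170 [11 34] row50 [ 42 199] row100 [ 59 183]
scene diff px 1375
side diff px 702
{"tx": -0.68, "ty": 0.38, "tz": 0.82, "wx": 0.0007, "wy": 0.0001, "wz": -0.0001}, 
{"tx": -0.68, "ty": 0.38, "tz": 0.82, "wx": 0.0004, "wy": 0.0001, "wz": -0.0004}, 
{"tx": -0.68, "ty": 0.38, "tz": 0.82, "wx": 0.0004, "wy": 0.0001, "wz": -0.0004}, 
{"tx": -0.68, "ty": 0.38, "tz": 0.82, "wx": 0.0004, "wy": 0.0001, "wz": -0.0004}, 
{"tx": -0.68, "ty": 0.38, "tz": 0.82, "wx": 0.0004, "wy": 0.0001, "wz": -0.0004}, 
{"tx": -0.68, "ty": 0.38, "tz": 0.82, "wx": 0.0004, "wy": 0.0001, "wz": -0.0004}, 
{"tx": -0.68, "ty": 0.38, "tz": 0.81, "wx": 0.0004, "wy": 0.0001, "wz": -0.0004}, 
{"tx": -0.68, "ty": 0.38, "tz": 0.81, "wx": 0.0004, "wy": 0.0001, "wz": -0.0004}, 
# [ 542.6 -181.1  218.4] [-34.   5. 120.  53.  31.  10.]
```

>>> move_arm(
  plan=[
    {"tx":-0.68,"ty":0.38,"tz":0.82,"wx":0.0005,"wy":0,"wz":-0.0004},
    {"tx":-0.68,"ty":0.38,"tz":0.82,"wx":0.0004,"wy":0,"wz":-0.0004},
    {"tx":-0.68,"ty":0.38,"tz":0.82,"wx":0.0004,"wy":0,"wz":-0.0004},
    {"tx":-0.68,"ty":0.38,"tz":0.82,"wx":0.0004,"wy":0,"wz":-0.0004},
    {"tx":-0.68,"ty":0.38,"tz":0.82,"wx":0.0004,"wy":0,"wz":-0.0004},
    {"tx":-0.68,"ty":0.38,"tz":0.82,"wx":0.0004,"wy":0,"wz":-0.0004},
    {"tx":-0.68,"ty":0.38,"tz":0.81,"wx":0.0004,"wy":0,"wz":-0.0004},
    {"tx":-0.68,"ty":0.38,"tz":0.81,"wx":0.0004,"wy":0,"wz":-0.0004},
    {"tx":0,"ty":0,"tz":0,"wx":0,"wy":0,"wz":0},
    {"tx":0,"ty":0,"tz":0,"wx":0,"wy":0,"wz":0},
  ],
)

```text
time_s: 16.98
ee_pos: [542.8, -180.2, 216.8]
ee_rot: [-179.9, -41.5, 4.9]
force: [0.1, 0.3, -1.6]
gripper_width: 11.7
gripper_force: 50.0
```

```bash
python3 - <<'E'
from plan import *; from workcell import env
s=env.state();p,R=pose(s);print(p.round(1),s["ee_rot"].round(2),s["force"].round(1))
H=np.array([592.4,-177.1,194.4])
carry(p,R,[(H+[0,0,24],4.7,48.3,8),(H+[0,0,-1],4.7,48.3,8)],s["qpos"])
E
```

```text
[ 542.8 -180.2  216.8] [-179.91  -41.53    4.89] [ 0.1  0.3 -1.6]
{"tx": 0.48, "ty": 0.02, "tz": 0.4, "wx": -0.0013, "wy": 0.0004, "wz": -0.0004}, 
{"tx": 0.48, "ty": 0.02, "tz": 0.4, "wx": -0.0004, "wy": 0.0004, "wz": 0.0004}, 
{"tx": 0.48, "ty": 0.01, "tz": 0.4, "wx": -0.0004, "wy": 0.0004, "wz": 0.0004}, 
{"tx": 0.48, "ty": 0.01, "tz": 0.4, "wx": -0.0004, "wy": 0.0004, "wz": 0.0004}, 
{"tx": 0.48, "ty": 0.01, "tz": 0.4, "wx": -0.0004, "wy": 0.0004, "wz": 0.0004}, 
{"tx": 0.48, "ty": 0.01, "tz": 0.4, "wx": -0.0004, "wy": 0.0004, "wz": 0.0004}, 
{"tx": 0.48, "ty": 0.01, "tz": 0.4, "wx": -0.0004, "wy": 0.0004, "wz": 0.0004}, 
{"tx": 0.48, "ty": 0.01, "tz": 0.4, "wx": -0.0004, "wy": 0.0004, "wz": 0.0004}, 
# [ 592.4 -177.1  218.4] [-29.   9. 116.  51.  29.  16.]
{"tx": -0.21, "ty": 0.0, "tz": 0.23, "wx": 0.0, "wy": 0.0, "wz": 0.0}, 
{"tx": -0.21, "ty": 0.0, "tz": 0.23, "wx": 0.0, "wy": 0.0, "wz": 0.0}, 
{"tx": -0.21, "ty": 0.0, "tz": 0.23, "wx": 0.0, "wy": 0.0, "wz": 0.0}, 
{"tx": -0.21, "ty": 0.0, "tz": 0.23, "wx": 0.0, "wy": 0.0, "wz": 0.0}, 
{"tx": -0.21, "ty": 0.0, "tz": 0.23, "wx": 0.0, "wy": 0.0, "wz": 0.0}, 
{"tx": -0.21, "ty": 0.0, "tz": 0.23, "wx": 0.0, "wy": 0.0, "wz": 0.0}, 
{"tx": -0.21, "ty": 0.0, "tz": 0.23, "wx": 0.0, "wy": 0.0, "wz": 0.0}, 
{"tx": -0.21, "ty": 0.0, "tz": 0.23, "wx": 0.0, "wy": 0.0, "wz": 0.0}, 
# [ 592.4 -177.1  193.4] [-29.  11. 118.  57.  26.   9.]
```

>>> move_arm(
  plan=[
    {"tx":0.48,"ty":0.01,"tz":0.4,"wx":0,"wy":0,"wz":0},
    {"tx":0.48,"ty":0.01,"tz":0.4,"wx":0,"wy":0,"wz":0},
    {"tx":0.48,"ty":0.01,"tz":0.4,"wx":0,"wy":0,"wz":0},
    {"tx":0.48,"ty":0.01,"tz":0.4,"wx":0,"wy":0,"wz":0},
    {"tx":0.48,"ty":0.01,"tz":0.4,"wx":0,"wy":0,"wz":0},
    {"tx":0.48,"ty":0.01,"tz":0.4,"wx":0,"wy":0,"wz":0},
    {"tx":0.48,"ty":0.01,"tz":0.4,"wx":0,"wy":0,"wz":0},
    {"tx":0.48,"ty":0.01,"tz":0.4,"wx":0,"wy":0,"wz":0},
    {"tx":0,"ty":0,"tz":0,"wx":0,"wy":0,"wz":0},
    {"tx":0,"ty":0,"tz":0,"wx":0,"wy":0,"wz":0},
  ],
)

```text
time_s: 17.82
ee_pos: [593.3, -176.9, 218.6]
ee_rot: [180.0, -41.6, 5.0]
force: [-0.5, -0.5, -2.2]
gripper_width: 11.6
gripper_force: 50.0
```

>>> move_arm(
  plan=[
    {"tx":-0.2,"ty":0,"tz":0.22,"wx":0,"wy":0,"wz":0},
    {"tx":-0.2,"ty":0,"tz":0.22,"wx":0,"wy":0,"wz":0},
    {"tx":-0.2,"ty":0,"tz":0.22,"wx":0,"wy":0,"wz":0},
    {"tx":-0.2,"ty":0,"tz":0.22,"wx":0,"wy":0,"wz":0},
    {"tx":-0.2,"ty":0,"tz":0.22,"wx":0,"wy":0,"wz":0},
    {"tx":-0.2,"ty":0,"tz":0.22,"wx":0,"wy":0,"wz":0},
    {"tx":0,"ty":0,"tz":0,"wx":0,"wy":0,"wz":0},
  ],
)

```text
time_s: 18.4
ee_pos: [592.4, -176.9, 200.0]
ee_rot: [-180.0, -41.5, 4.9]
force: [-0.1, -0.2, -0.9]
gripper_width: 11.8
gripper_force: 50.0
```

```bash
python3 - <<'E'
from workcell import env,grab_frame
import cv2,numpy as np
p=[];F=[]
for i in range(4):
    s=env.state();p.append(s["ee_pos"]);F.append(s["force"]);f=grab_frame("wrist")
print(np.mean(p,0).round(1),np.mean(F,0).round(1),s["ee_rot"].round(2))
a=f["color"];b=grab_frame("side")["color"]
c=lambda i,x,y,w,h,k:cv2.resize(i[y:y+h,x:x+w,::-1],None,fx=k,fy=k,interpolation=cv2.INTER_CUBIC)
cv2.imwrite("pics/hang.png",np.hstack([c(a,200,60,240,250,2),c(b,310,125,48,75,20/3)]))
E
```

```text
[ 592.6 -177.1  200.5] [-0.   0.1 -1.4] [179.97 -41.59   4.96]
```

>>> move_arm(
  plan=[
    {"tx":-0.15,"ty":0,"tz":0.16,"wx":0,"wy":0,"wz":0},
    {"tx":-0.14,"ty":0,"tz":0.16,"wx":0,"wy":0,"wz":0},
    {"tx":-0.12,"ty":0,"tz":0.13,"wx":0,"wy":0,"wz":0},
    {"tx":0,"ty":0,"tz":0,"wx":0,"wy":0,"wz":0},
    {"tx":0,"ty":0,"tz":0,"wx":0,"wy":0,"wz":0},
  ],
)

```text
time_s: 19.07
ee_pos: [592.6, -177.0, 194.7]
ee_rot: [180.0, -41.6, 5.0]
force: [-0.2, -0.8, -2.0]
gripper_width: 11.6
gripper_force: 50.0
```

```bash
python3 - <<'E'
from workcell import env,grab_frame
import cv2,numpy as np
p=[];F=[]
for i in range(5):
    s=env.state();p.append(s["ee_pos"]);F.append(s["force"]);f=grab_frame("wrist")
print(np.mean(p,0).round(1),np.mean(F,0).round(1),s["ee_rot"].round(2))
a=f["color"];b=grab_frame("side")["color"];d=grab_frame("scene")["color"]
c=lambda i,x,y,w,h,k:cv2.resize(i[y:y+h,x:x+w,::-1],None,fx=k,fy=k,interpolation=cv2.INTER_CUBIC)
L=np.hstack([c(a,200,60,200,150,2),c(b,310,125,53,40,7.5)[:300,:397]]);L=cv2.resize(L,(800,300))
M=np.hstack([c(d,240,290,100,75,4),c(b,260,255,100,75,4)])
cv2.imwrite("pics/hang2.png",np.vstack([L,M]))
E
```

```text
[ 592.7 -177.1  194.8] [-0.5  0.  -1.1] [179.97 -41.58   4.97]
```

View pics/hang2.png

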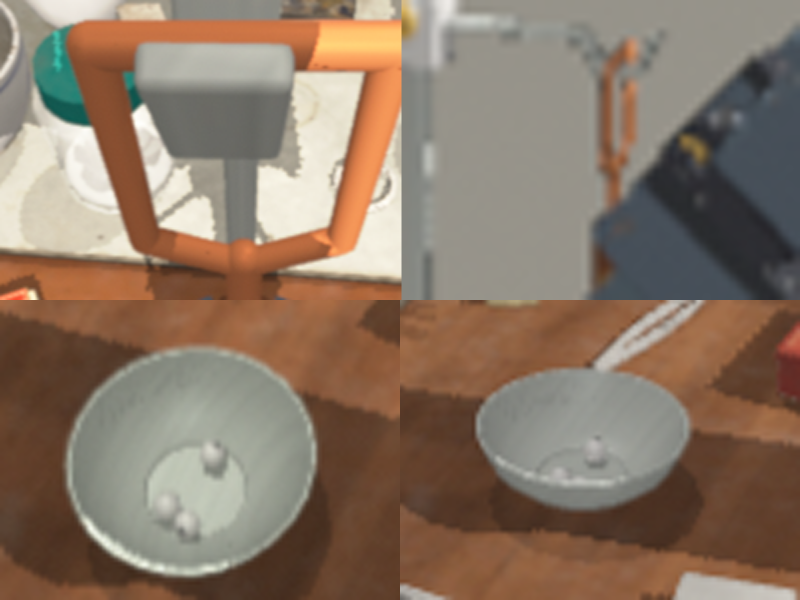

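All three beads lie in the bowl, which has not moved, and the eye bar is behind the hook tip. I lower the last millimetre onto the seat and release.

>>> move_arm(
  plan=[
    {"tx":-0.04,"ty":0,"tz":0.04,"wx":0,"wy":0,"wz":0},
    {"tx":-0.04,"ty":0,"tz":0.04,"wx":0,"wy":0,"wz":0},
    {"tx":0,"ty":0,"tz":0,"wx":0,"wy":0,"wz":0},
    {"tx":0,"ty":0,"tz":0,"wx":0,"wy":0,"wz":0},
    {"tx":0,"ty":0,"tz":0,"wx":0,"wy":0,"wz":0},
  ],
)

```text
time_s: 19.83
ee_pos: [592.9, -177.2, 194.4]
ee_rot: [179.9, -41.6, 5.0]
force: [-1.4, 0.7, 1.3]
gripper_width: 11.4
gripper_force: 50.0
```

```bash
python3 - <<'E'
from workcell import env,grab_frame
import numpy as np
p=[];F=[]
for i in range(6):
    s=env.state();p.append(s["ee_pos"]);F.append(s["force"]);f=grab_frame("wrist")
print(np.mean(p,0).round(1),np.mean(F,0).round(1))
E
```

```text
[ 592.9 -177.2  194.3] [-0.8  0.7  3.1]
```

>>> move_arm(
  plan=[
    {"tx":0.02,"ty":0,"tz":-0.02,"wx":0,"wy":0,"wz":0},
    {"tx":0,"ty":0,"tz":0,"wx":0,"wy":0,"wz":0},
    {"tx":0,"ty":0,"tz":0,"wx":0,"wy":0,"wz":0},
  ],
  force=3,
)

```text
time_s: 20.38
ee_pos: [592.9, -177.4, 194.2]
ee_rot: [180.0, -41.6, 4.9]
force: [0.2, -1.6, 3.2]
gripper_width: 12.4
gripper_force: 3.0
```

>>> move_arm(
  plan=[
    {"tx":0,"ty":0,"tz":0,"wx":0,"wy":0,"wz":0},
    {"tx":0,"ty":0,"tz":0,"wx":0,"wy":0,"wz":0},
    {"tx":0,"ty":0,"tz":0,"wx":0,"wy":0,"wz":0},
    {"tx":0,"ty":0,"tz":0,"wx":0,"wy":0,"wz":0},
    {"tx":0,"ty":0,"tz":0,"wx":0,"wy":0,"wz":0},
    {"tx":0,"ty":0,"tz":0,"wx":0,"wy":0,"wz":0},
    {"tx":0,"ty":0,"tz":0,"wx":0,"wy":0,"wz":0},
    {"tx":0,"ty":0,"tz":0,"wx":0,"wy":0,"wz":0},
    {"tx":0,"ty":0,"tz":0,"wx":0,"wy":0,"wz":0},
    {"tx":0,"ty":0,"tz":0,"wx":0,"wy":0,"wz":0},
  ],
  gripper=7,
)

```text
time_s: 21.22
ee_pos: [592.7, -177.1, 194.0]
ee_rot: [180.0, -41.6, 5.0]
force: [0.5, 0.2, 1.0]
gripper_width: 69.7
gripper_force: 0.0
```

>>> move_arm(
  plan=[
    {"tx":0,"ty":0,"tz":-0.5,"wx":0,"wy":0,"wz":0},
    {"tx":0,"ty":0,"tz":-0.8,"wx":0,"wy":0,"wz":0},
    {"tx":0,"ty":0,"tz":-1.2,"wx":0,"wy":0,"wz":0},
    {"tx":0,"ty":0,"tz":-1.6,"wx":0,"wy":0,"wz":0},
    {"tx":0,"ty":0,"tz":-1.6,"wx":0,"wy":0,"wz":0},
    {"tx":0,"ty":0,"tz":-1.6,"wx":0,"wy":0,"wz":0},
    {"tx":0,"ty":0,"tz":-1.6,"wx":0,"wy":0,"wz":0},
    {"tx":0,"ty":0,"tz":-1.6,"wx":0,"wy":0,"wz":0},
    {"tx":0,"ty":0,"tz":-1.6,"wx":0,"wy":0,"wz":0},
    {"tx":0,"ty":0,"tz":-1.6,"wx":0,"wy":0,"wz":0},
    {"tx":0,"ty":0,"tz":-1.6,"wx":0,"wy":0,"wz":0},
    {"tx":0,"ty":0,"tz":-1.6,"wx":0,"wy":0,"wz":0},
  ],
)

```text
time_s: 22.22
ee_pos: [479.7, -186.6, 321.5]
ee_rot: [179.9, -41.6, 5.0]
force: [0.0, 0.5, 0.2]
gripper_width: 70.4
gripper_force: 0.0
```

>>> move_arm(
  plan=[
    {"tx":0,"ty":0,"tz":0,"wx":0,"wy":0,"wz":0},
    {"tx":0,"ty":0,"tz":0,"wx":0,"wy":0,"wz":0},
    {"tx":0,"ty":0,"tz":0,"wx":0,"wy":0,"wz":0},
    {"tx":0,"ty":0,"tz":0,"wx":0,"wy":0,"wz":0},
    {"tx":0,"ty":0,"tz":0,"wx":0,"wy":0,"wz":0},
    {"tx":0,"ty":0,"tz":0,"wx":0,"wy":0,"wz":0},
    {"tx":0,"ty":0,"tz":0,"wx":0,"wy":0,"wz":0},
    {"tx":0,"ty":0,"tz":0,"wx":0,"wy":0,"wz":0},
    {"tx":0,"ty":0,"tz":0,"wx":0,"wy":0,"wz":0},
    {"tx":0,"ty":0,"tz":0,"wx":0,"wy":0,"wz":0},
    {"tx":0,"ty":0,"tz":0,"wx":0,"wy":0,"wz":0},
    {"tx":0,"ty":0,"tz":0,"wx":0,"wy":0,"wz":0},
  ],
)

```text
time_s: 23.22
ee_pos: [480.9, -186.8, 320.5]
ee_rot: [180.0, -41.6, 5.0]
force: [1.1, 0.0, -0.2]
gripper_width: 69.7
gripper_force: 0.0
```

```bash
python3 - <<'E'
from workcell import env,grab_frame
import numpy as np,cv2
s=env.state();print(s["ee_pos"].round(1),s["force"].round(1),s["gripper_width"])
def m(i):
    h=cv2.cvtColor(i,cv2.COLOR_BGR2HSV).astype(int);return (h[...,0]>4)&(h[...,0]<16)&(h[...,1]>120)&(h[...,2]>110)
for n,(x,y,w,h) in dict(scene=(318,100,40,135),side=(320,125,35,92)).items():
    a=cv2.imread(f"pics/{n}0.png");b=grab_frame(n)["color"][:,:,::-1]
    A,B=a[y:y+h,x:x+w],b[y:y+h,x:x+w]
    d=np.abs(A.astype(int)-B).max(2)
    print(n,"changed rows",[int(v) for v in (d>40).sum(1)[::6]])
    for lab,I in(("old",A),("new",B)):
        M=m(I.copy())[:45];yy,xx=np.nonzero(M);print(lab,len(yy),yy.min()+y,(xx.mean()+x).round(1),(yy.mean()+y).round(1))
E
```

```text
[ 480.9 -186.8  320.5] [ 1.1  0.  -0.2] 69.73532782932334
scene changed rows [0, 0, 2, 2, 2, 2, 0, 3, 0, 0, 0, 0, 0, 0, 0, 7, 12, 0, 0, 0, 0, 0, 0]
old 113 109 337.8 126.1
new 90 109 337.5 125.0
side changed rows [0, 0, 1, 1, 0, 0, 0, 0, 0, 0, 0, 0, 0, 0, 0, 0]
old 44 131 338.2 143.7
new 41 131 338.2 143.9
```

```bash
python3 -c "
from workcell import env
print(env.job_done())"
```

```text
the job is handed in; nothing more can be done
None
```

The job is handed in: all three beads are in the bowl, which has not visibly moved, and the basket hangs level on the hook again by its eye, with the gripper clear of it after about 23 s.

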